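Nest the tumblers in the carrier and clamp them for transport

TASK

Clear the tumblers away after the banquet: free the clamp knob of the wooden carrier, draw its sliding stop fully back, and nest all the tumblers upright, one in another, in a single stack standing in the bay between stop and backrest. Then slide the stop gently up until the stack is held snugly between it and the backrest, and turn the clamp knob tight. Leave the other tableware where it is.

Things in the scene. Friction and masses are not known exactly. Their poses are not given: they have to be found in the camera images.
- cup_blue: blue tumbler, upright, maybe absent; 60 mm high, 0.16 kg, thick base. Origin: centre of underside, z up. Foot 48 mm across, widening to 61 mm at height 35 mm; a shoulder there steps out to a straight band (height 35-60, 70 mm across, bore 63 mm). Nested, the shoulder rests on the rim below: each cup stands 25 mm above the next. Grip across the band, fingertips above the shoulder
- cup_sage: sage tumbler, upright, maybe absent; 60 mm high, 0.16 kg, thick base. Origin: centre of underside, z up. Foot 48 mm across, widening to 61 mm at height 35 mm; a shoulder there steps out to a straight band (height 35-60, 70 mm across, bore 63 mm). Nested, the shoulder rests on the rim below: each cup stands 25 mm above the next. Grip across the band, fingertips above the shoulder
- cup_rust: rust tumbler, upright, maybe absent; 60 mm high, 0.16 kg, thick base. Origin: centre of underside, z up. Foot 48 mm across, widening to 61 mm at height 35 mm; a shoulder there steps out to a straight band (height 35-60, 70 mm across, bore 63 mm). Nested, the shoulder rests on the rim below: each cup stands 25 mm above the next. Grip across the band, fingertips above the shoulder
- cup_plum: plum tumbler, upright, maybe absent; 60 mm high, 0.16 kg, thick base. Origin: centre of underside, z up. Foot 48 mm across, widening to 61 mm at height 35 mm; a shoulder there steps out to a straight band (height 35-60, 70 mm across, bore 63 mm). Nested, the shoulder rests on the rim below: each cup stands 25 mm above the next. Grip across the band, fingertips above the shoulder
- cup_mustard: mustard tumbler, upright, maybe absent; 60 mm high, 0.16 kg, thick base. Origin: centre of underside, z up. Foot 48 mm across, widening to 61 mm at height 35 mm; a shoulder there steps out to a straight band (height 35-60, 70 mm across, bore 63 mm). Nested, the shoulder rests on the rim below: each cup stands 25 mm above the next. Grip across the band, fingertips above the shoulder
- carrier: fixed wooden carrier: board 110 (x) by 290 mm (y), 12 mm thick. Origin: centre of underside; z up. Near its +y end a fixed backrest, 100 mm wide, top 87 mm above the table, felt face at y = +115 mm looking to -y. The stop slides along y towards it; the stack stands in the bay between. In the bay a gripper must close along the carrier's x
- bay (a point): point on the board's top (12 mm above the table) midway between the stop and the backrest when the stop is fully back; 60 mm from the backrest's face. The floor is flat and clear from 34 mm on the stop's side of this point to the backrest. Axes as the carrier's
- stop (a joint): aluminium sliding stop, m: 0 fully back, growing to 0.100 as it slides to the carrier's +y; the bay is 0.120 minus this long. A sole plate 90 by 128 mm with an upright 90 mm wide, 12 mm thick, top 86 mm above the table. Slides at a few N when its clamp is free, is held when tight. Move it by the clamp knob on it, used as a handle
- stop_face (a point): middle of the stop's felt-covered upright face that looks to the backrest, 63 mm above the table, on the carrier's centre line. Axes as the carrier's
- clamp (a joint): clamp knob on the stop, rad: 0 fully free, 1.4 the end of its turn; grows clockwise seen from above. Starts to bite at about 1.0; quite free below 0.6, tight above 1.2. Turning takes 0.3 to 0.6 Nm
- clamp_grip (a point): on the clamp knob's axis at the height to grip, 66 mm above the table, 92 mm behind the stop's face. The red grip is a bar 52 mm long, 16 mm wide, 34 mm tall, top 77 mm above the table, long side along this point's x, which turns with the knob (at joint value 0 it is the carrier's x)
- side_plate: white porcelain side plate, 150 mm across; bystander, origin at the centre of its underside
- salt_pot: steel salt pot, 52 mm across, 60 mm high; bystander, origin at the centre of its underside
- pepper_pot: dark wooden pepper pot, 52 mm across, 60 mm high; bystander, origin at the centre of its underside
- spoon: steel spoon lying on the table, 170 mm long; bystander
- bud_vase: clear glass bud vase, 84 mm across the foot, 170 mm high; bystander, origin at the centre of its underside
- wine_glass: stemmed wine glass, 72 mm across, 170 mm high; bystander, origin at the centre of its underside
- water_carafe: green glass water carafe, 76 mm across, 200 mm high; bystander, origin at the centre of its underside

How it is judged:
On the way, in this order (a step that is already met when the one before it is completed fails the run):
1. the clamp is free and the stop is drawn back (value of joint clamp below 0.8 rad and value of joint stop below 0.02 m), for 0.2 s.
2. all the cups are nested in one upright stack in the bay, released (angle between each of cup_blue, cup_sage, cup_rust, cup_plum, cup_mustard's own z axis and vertical below 0.1 rad and x of cup_blue in the frame of carrier between -0.03 and 0.03 m and y of cup_blue in the frame of carrier between 0.035 and 0.09 m and (z of cup_blue in the frame of carrier between 0.006 and 0.018 m or z of cup_blue in the frame of carrier between 0.031 and 0.043 m or z of cup_blue in the frame of carrier between 0.056 and 0.068 m or z of cup_blue in the frame of carrier between 0.081 and 0.093 m or z of cup_blue in the frame of carrier between 0.106 and 0.118 m) and x of cup_sage in the frame of carrier between -0.03 and 0.03 m and y of cup_sage in the frame of carrier between 0.035 and 0.09 m and (z of cup_sage in the frame of carrier between 0.006 and 0.018 m or z of cup_sage in the frame of carrier between 0.031 and 0.043 m or z of cup_sage in the frame of carrier between 0.056 and 0.068 m or z of cup_sage in the frame of carrier between 0.081 and 0.093 m or z of cup_sage in the frame of carrier between 0.106 and 0.118 m) and x of cup_rust in the frame of carrier between -0.03 and 0.03 m and y of cup_rust in the frame of carrier between 0.035 and 0.09 m and (z of cup_rust in the frame of carrier between 0.006 and 0.018 m or z of cup_rust in the frame of carrier between 0.031 and 0.043 m or z of cup_rust in the frame of carrier between 0.056 and 0.068 m or z of cup_rust in the frame of carrier between 0.081 and 0.093 m or z of cup_rust in the frame of carrier between 0.106 and 0.118 m) and x of cup_plum in the frame of carrier between -0.03 and 0.03 m and y of cup_plum in the frame of carrier between 0.035 and 0.09 m and (z of cup_plum in the frame of carrier between 0.006 and 0.018 m or z of cup_plum in the frame of carrier between 0.031 and 0.043 m or z of cup_plum in the frame of carrier between 0.056 and 0.068 m or z of cup_plum in the frame of carrier between 0.081 and 0.093 m or z of cup_plum in the frame of carrier between 0.106 and 0.118 m) and x of cup_mustard in the frame of carrier between -0.03 and 0.03 m and y of cup_mustard in the frame of carrier between 0.035 and 0.09 m and (z of cup_mustard in the frame of carrier between 0.006 and 0.018 m or z of cup_mustard in the frame of carrier between 0.031 and 0.043 m or z of cup_mustard in the frame of carrier between 0.056 and 0.068 m or z of cup_mustard in the frame of carrier between 0.081 and 0.093 m or z of cup_mustard in the frame of carrier between 0.106 and 0.118 m) and horizontal distance between cup_blue and cup_sage below 0.008 m and horizontal distance between each of cup_blue, cup_sage and cup_rust below 0.008 m and horizontal distance between each of cup_blue, cup_sage, cup_rust and cup_plum below 0.008 m and horizontal distance between each of cup_blue, cup_sage, cup_rust, cup_plum and cup_mustard below 0.008 m and linear speed of each of cup_blue, cup_sage, cup_rust, cup_plum, cup_mustard below 0.02 m/s and contact force between each of cup_blue, cup_sage, cup_rust, cup_plum, cup_mustard and the fingers below 0.05 N), for 0.2 s.
3. the stop is up against the stack, the cups still nested (value of joint stop above 0.0455 m and angle between each of cup_blue, cup_sage, cup_rust, cup_plum, cup_mustard's own z axis and vertical below 0.1 rad and x of cup_blue in the frame of carrier between -0.03 and 0.03 m and y of cup_blue in the frame of carrier between 0.035 and 0.09 m and (z of cup_blue in the frame of carrier between 0.006 and 0.018 m or z of cup_blue in the frame of carrier between 0.031 and 0.043 m or z of cup_blue in the frame of carrier between 0.056 and 0.068 m or z of cup_blue in the frame of carrier between 0.081 and 0.093 m or z of cup_blue in the frame of carrier between 0.106 and 0.118 m) and x of cup_sage in the frame of carrier between -0.03 and 0.03 m and y of cup_sage in the frame of carrier between 0.035 and 0.09 m and (z of cup_sage in the frame of carrier between 0.006 and 0.018 m or z of cup_sage in the frame of carrier between 0.031 and 0.043 m or z of cup_sage in the frame of carrier between 0.056 and 0.068 m or z of cup_sage in the frame of carrier between 0.081 and 0.093 m or z of cup_sage in the frame of carrier between 0.106 and 0.118 m) and x of cup_rust in the frame of carrier between -0.03 and 0.03 m and y of cup_rust in the frame of carrier between 0.035 and 0.09 m and (z of cup_rust in the frame of carrier between 0.006 and 0.018 m or z of cup_rust in the frame of carrier between 0.031 and 0.043 m or z of cup_rust in the frame of carrier between 0.056 and 0.068 m or z of cup_rust in the frame of carrier between 0.081 and 0.093 m or z of cup_rust in the frame of carrier between 0.106 and 0.118 m) and x of cup_plum in the frame of carrier between -0.03 and 0.03 m and y of cup_plum in the frame of carrier between 0.035 and 0.09 m and (z of cup_plum in the frame of carrier between 0.006 and 0.018 m or z of cup_plum in the frame of carrier between 0.031 and 0.043 m or z of cup_plum in the frame of carrier between 0.056 and 0.068 m or z of cup_plum in the frame of carrier between 0.081 and 0.093 m or z of cup_plum in the frame of carrier between 0.106 and 0.118 m) and x of cup_mustard in the frame of carrier between -0.03 and 0.03 m and y of cup_mustard in the frame of carrier between 0.035 and 0.09 m and (z of cup_mustard in the frame of carrier between 0.006 and 0.018 m or z of cup_mustard in the frame of carrier between 0.031 and 0.043 m or z of cup_mustard in the frame of carrier between 0.056 and 0.068 m or z of cup_mustard in the frame of carrier between 0.081 and 0.093 m or z of cup_mustard in the frame of carrier between 0.106 and 0.118 m) and horizontal distance between cup_blue and cup_sage below 0.008 m and horizontal distance between each of cup_blue, cup_sage and cup_rust below 0.008 m and horizontal distance between each of cup_blue, cup_sage, cup_rust and cup_plum below 0.008 m and horizontal distance between each of cup_blue, cup_sage, cup_rust, cup_plum and cup_mustard below 0.008 m), for 0.2 s.
At the end, for the whole second after the job is handed in: All cups nested in one stack in the bay: upright within 0.1 rad, each a multiple of 25 mm above the board within 6 mm, axes within 8 mm of one another; the bay is under 74.5 mm long, the clamp knob beyond 1.1 rad, all released and at rest (all of step 3 and linear speed of each of cup_blue, cup_sage, cup_rust, cup_plum, cup_mustard below 0.02 m/s and value of joint clamp above 1.1 rad); the robot touches nothing.
It fails at once if the stop pressed against a cup with more than 40 N (contact force between stop and cup_blue above 40 N or contact force between stop and cup_sage above 40 N or contact force between stop and cup_rust above 40 N or contact force between stop and cup_plum above 40 N or contact force between stop and cup_mustard above 40 N).
It fails at once if a bystander shoved more than 60 mm or knocked over (distance of any of side_plate, salt_pot, pepper_pot, spoon, bud_vase, wine_glass, water_carafe from where it was at the start of the episode above 0.06 m or angle between any of side_plate, salt_pot, pepper_pot, bud_vase, wine_glass, water_carafe's own z axis and vertical above 0.6 rad).
Of cup_blue, cup_sage, cup_rust, cup_plum, cup_mustard only 3 to 5 are there at a start; the rules pass over those that are not, and their reading is None.
At some moment in a run one of cup_blue, cup_sage, cup_rust, cup_plum, cup_mustard may be knocked a few centimetres aside while the robot is not near it.
It also fails if it takes over 210 s, if anything falls off the work surface, if the arm or the gripper's body presses on something with over 40 N, if the wrist force passes 120 N, or if a joint passes its speed limit or range.

ROBOT

A 6-joint arm with a two-finger parallel gripper is mounted at the origin on the work surface. World frame = base frame: x ahead of the robot, y to its left, z up, the work surface at z = 0. Lengths are in m, angles in rad, forces in N, time in s.
With the tool pointing down it reaches from about 0.275 to 0.975 m from the base axis. Payload 8.4 kg.
Tool frame: the origin (TCP) lies midway between the tips of the shut fingers; the grasp point (between the pads) lies 19 mm behind it (env.grasp_offset is the distance from the TCP to the grasp point, in m); z points along the fingers, y is the line along which they close (so a half turn about z gives the same grasp; the last joint's range is limited). The gripper opens to 92 mm and grips with 3 to 60 N. Pads are 20 mm wide; open, the fingers measure 128 mm over their backs; the gripper's body (75 mm by 189 mm) begins 69 mm behind the grasp point.
Start: joints at [1.219, 0.353, 1.633, -0, 1.155, -0.002], TCP at [0.214, 0.587, 0.215] pointing down, gripper open.
Joint ranges: [-2.63, 2.63], [-0.92, 2.1], [0.06, 2.66], [-1.3, 4.44], [0, 2.69], [-3.02, 3.02]. Speed limits (rad/s): [2.22, 2.22, 2.79, 3.14, 3.14, 3.14].

INTERFACE

Orientations are given as a rotation vector (axis times angle).
In Python, from station import env, grab_frame gives the robot as it stands.
- The arm moves only by the tool arm_command, never from a script. Its argument "commands" is a list of rows, each an object of numbers: "gripper": the closure, from 0 (fully open) to 1 (shut); "tx", "ty", "tz": the shift along the tool's x, y, z each as a share of 0.15 m, from -1 to 1; "rx", "ry", "rz": the turn, a rotation vector about the tool's x, y, z each as a share of 180 degrees, from -1 to 1. In form: [{"gripper": .., "tx": .., "ty": .., "tz": .., "rx": .., "ry": .., "rz": ..}, ...]. A call has exactly 5 rows; each row is the pose to reach, as a shift and turn from the pose commanded when the call began, along the tool's axes at that moment, turning the shorter way round; what a row does not reach only later rows make up. A row lasts 1/12 s, in which the tool goes at most 41.7 mm and 7.16 degrees, less where a joint would pass 70% of its speed; a pose out of reach is approached as far as the arm can. A call with a number of a shift or a turn outside -1 to 1 is refused whole. A call with a gripper value outside its range is refused whole. The fingers move at their own pace and stop on an object; the grip force is fixed at half the most. Time passes only in rows, so rows that repeat a pose let the fingers close, or fill a call up. It gives the time, the measured TCP pose, the force, the opening and the grip force at its end, in the units of the state.
- env.read_state(): the state, without advancing time (a new reading comes with each control period).
- grab_frame(name): name is "scene" or "top" or "wrist"; returns a dict with "image" (400x640x3 uint8, red, green, blue), "fovy" (degrees; the focal length in pixels is half the picture's height over the tangent of half this angle, whatever the lens; pixels are square), "cx", "cy" (the principal point, pixels), "world_from_camera" (4x4, takes a point from camera to world coordinates). Camera axes: x right, y down, z forward; pixel columns grow to the right and rows downward; lengths in m; the calibration is good to about 2 mm. The wrist camera is an equidistant fisheye: a pixel r from the principal point sees the ray r / f radians off the axis. A picture is of the moment at which its call begins. There is no depth.
- env.finish_job(): hands the job in; it is judged then, once.
The state is a dict: "time_s": time; "q": joint angles; "qd": joint speeds; "joint_efforts": joint torques, N m; "eef_pos": TCP position; "tool_rot": TCP orientation; "contact_force": force on the tool from outside, world axes, zero at the start; "ft_torque": the same for the moment, N m; "grip_width": finger opening in m; "gripper_force": force on a finger pad.
Only numpy, scipy, OpenCV 4.12 (cv2) and the standard library are available. Lean on these libraries where they do the work, as an engineer would, in place of code of your own. Each camera call takes 0.05 s, during which the arm holds its last target. There are 200 camera calls.

## Working session

There is one attempt and no reset: what is moved stays moved. The work goes in short steps, Python scripts to look and compute and a tool call to move; the robot and the scene stay as the last step left them, time stands still between calls to the robot, and variables do not carry over. Pictures are saved under pics/ and viewed, at most 17 in all, crops included, and the job is handed in when it is done.

Besides the shell and the picture viewer there is one more tool, called after "Request:" by a JSON object that holds its "api" and its "payload". arm_command: Moves the arm, as the interface text tells. Shift numbers are shares of 0.15 m and turn numbers shares of 180 degrees, none past 1 either way. Its arguments: {"type":"object","properties":{"commands":{"type":"array","items":{"type":"object","properties":{"gripper":{"type":"number"},"tx":{"type":"number","minimum":-1,"maximum":1},"ty":{"type":"number","minimum":-1,"maximum":1},"tz":{"type":"number","minimum":-1,"maximum":1},"rx":{"type":"number","minimum":-1,"maximum":1},"ry":{"type":"number","minimum":-1,"maximum":1},"rz":{"type":"number","minimum":-1,"maximum":1}}}}},"required":["commands"]}

```bash
ls; mkdir -p pics
python3 - <<'E'
from station import env, grab_frame
import cv2,pickle
fs={}
for n in ["scene","top"]:
    f=grab_frame(n); fs[n]=f
    cv2.imwrite(f"pics/{n}0.png",f["image"][:,:,::-1])
    print(n,f["fovy"],f["cx"],f["cy"],f["world_from_camera"].round(3).tolist())
pickle.dump(fs,open("f0.pkl","wb"))
s=env.read_state();print(s)
E
```

```text
pics
scene 54.07131224626922 315.89998008752735 200.29312011725798 [[-0.843, 0.315, -0.437, 1.02], [0.539, 0.478, -0.694, 0.74], [-0.01, -0.82, -0.573, 0.692], [0.0, 0.0, 0.0, 1.0]]
top 57.052813462119225 316.4925285510885 202.37511086288114 [[-0.003, -0.997, 0.083, 0.471], [-1.0, 0.001, -0.02, 0.022], [0.02, -0.083, -0.996, 1.192], [0.0, 0.0, 0.0, 1.0]]
{'time_s': 0.1, 'q': array([ 1.21859472e+00,  3.53574092e-01,  1.63403625e+00, -9.99357516e-06,
        1.15519844e+00, -2.38948411e-03]), 'qd': array([-0.00116236, -0.00048688,  0.0002972 ,  0.00038069,  0.00125291,
        0.00133182]), 'joint_efforts': array([ 5.25410883e-05, -5.94905305e+01, -3.34931731e+01,  6.97087264e-02,
        1.84751360e-02,  6.38655933e-05]), 'eef_pos': array([0.21404839, 0.586743  , 0.21395182]), 'tool_rot': array([-5.46644123e-01, -3.09345922e+00,  1.88275276e-03]), 'contact_force': array([ 0.08202092, -0.54426665, -0.64253973]), 'ft_torque': array([-0.04068938, -0.04920858, -0.00244377]), 'gripper_force': 0.0, 'grip_width': 0.09202522022036179}
```

View pics/top0.png

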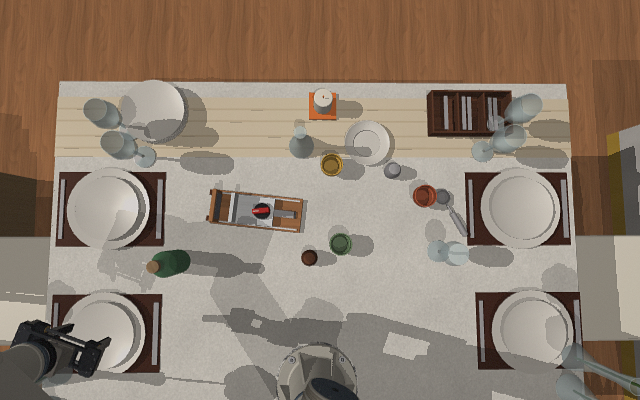

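View pics/scene0.png

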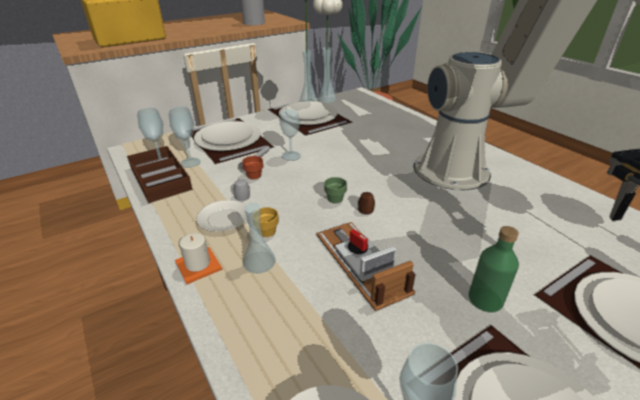

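The top view shows mustard at (331,165), rust at (424,196), sage at (341,243), with no blue or plum. The carrier is centred near (255,210), backrest to the left (+y world), red knob at (262,211). The scene view confirms three cups.

```bash
cat > h.py <<'E'
import numpy as np, cv2
from station import env, grab_frame
def foc(f): return f["image"].shape[0]/2/np.tan(np.radians(f["fovy"])/2)
def ray(f,u,v,fish=False):
    F=foc(f); d=np.array([(u-f["cx"])/F,(v-f["cy"])/F,1.])
    if fish:
        r=np.hypot(d[0],d[1]); s=np.sin(r)/max(r,1e-9); d=np.array([d[0]*s,d[1]*s,np.cos(r)])
    W=f["world_from_camera"]; return W[:3,3],W[:3,:3]@d
def at(f,u,v,z,fish=False):
    o,d=ray(f,u,v,fish); return (o+d*(z-o[2])/d[2])[:2]
def proj(f,P,fish=False):
    W=f["world_from_camera"]; p=W[:3,:3].T@(np.asarray(P,float)-W[:3,3]); F=foc(f)
    if fish:
        r=np.hypot(p[0],p[1]); k=np.arctan2(r,p[2])/max(r,1e-9)
    else: k=1/p[2]
    return np.array([f["cx"]+F*k*p[0],f["cy"]+F*k*p[1]])
E
python3 - <<'E'
from h import *
import pickle
fs=pickle.load(open("f0.pkl","rb"))
t=fs["top"]["image"][:,:,::-1]; s=fs["scene"]["image"][:,:,::-1]
a=cv2.resize(t[180:240,200:310],None,fx=7,fy=7,interpolation=cv2.INTER_CUBIC)
cv2.imwrite("pics/c1.png",a)
hsv=cv2.cvtColor(fs["top"]["image"],cv2.COLOR_RGB2HSV)
for n,(u,v) in dict(mustard=(331,165),rust=(424,196),sage=(341,243)).items():
    p=hsv[v-15:v+15,u-15:u+15]; h0=int(np.median(p[12:18,12:18,0])); 
    m=((abs(p[...,0].astype(int)-h0)<8)&(p[...,1]>70)).astype(np.uint8)
    c=max(cv2.findContours(m,0,2)[0],key=cv2.contourArea)
    (x,y),r=cv2.minEnclosingCircle(c); bx=cv2.boundingRect(c)
    print(n,h0,x+u-15,y+v-15,r,bx,at(fs["top"],x+u-15,y+v-15,.055))
E
```

```text
mustard 19 331.192307472229 164.115385055542 11.66416072845459 (5, 3, 22, 23) [ 0.68512114 -0.04749826]
rust 8 424.5 196.0 12.175895690917969 (4, 4, 24, 22) [ 0.58459392 -0.33871523]
sage 50 347.5 240.0 6.500100135803223 (19, 6, 7, 13) [ 0.44854921 -0.09637065]
```

View pics/c1.png

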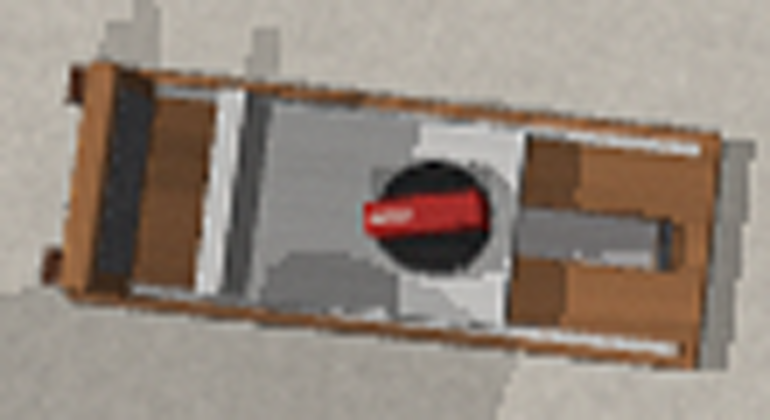

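The crop shows the carrier's -y corners at (303,198.6) and (299.6,232.4) in full-image pixels. The backrest face is near (217-221), the stop upright near (230-234), and the knob bar centre is (261,210.4), about 80° clockwise from the carrier's x, so it is tight.

```bash
cat > car.py <<'E'
from h import *
import pickle
from scipy.optimize import least_squares
f=pickle.load(open("f0.pkl","rb"))["top"]
g=lambda x,y:np.array([200+(x-3)/7.,180+(y-3)/7.])
# corners and long-edge points
obs=[(g(720,131),(.055,-.145)),(g(697,367),(-.055,-.145))]
edge=[(g(400,99),.055),(g(200,79),.055),(g(560,115),.055),(g(150,305),-.055),(g(350,330),-.055),(g(500,346),-.055)]
def loc(P,p): 
    c,s=np.cos(p[2]),np.sin(p[2]); d=P-p[:2]; return np.array([c*d[0]+s*d[1],-s*d[0]+c*d[1]])
def res(p):
    r=[]
    for uv,xy in obs: r+=list(loc(at(f,*uv,.012),p)-xy)
    for uv,x in edge: r.append(loc(at(f,*uv,.012),p)[0]-x)
    return r
s=least_squares(res,[.55,.18,0.],x_scale=.01); p=s.x
if __name__=="__main__":
    print("carrier",p,np.round(np.array(s.fun)*1e3,1))
    k=at(f,*g(427,213),.077); print("knob",k,loc(k,p))
    a=at(f,*g(370,218),.077);b=at(f,*g(487,207),.077);print("bar dir",np.degrees(np.arctan2(*(b-a)[::-1])),np.linalg.norm(b-a))
    print("stop edges",loc(at(f,*g(230,190),.086),p),loc(at(f,*g(206,190),.086),p))
    print("backface",loc(at(f,*g(140,190),.06),p))
    fr=f["world_from_camera"][:3,3];print(fr)
E
python3 car.py
```

```text
carrier [ 0.54316011  0.19264735 -0.10771446] [-0.5  0.6  0.8 -0.6 -1.5 -2.2 -1.   2.7  0.9  0.9]
knob [0.54014467 0.16868914] [-0.00042231 -0.02414353]
bar dir -84.68189814252678 0.05063139755282285
stop edges [2.39993718e-05 5.95083642e-02] [-0.00106408  0.06969199]
backface [-0.00288557  0.10415466]
[0.47057558 0.02158372 1.19213356]
```

```bash
cat > plan.py <<'E'
from h import *
from scipy.spatial.transform import Rotation as R
def cur():
    s=env.read_state(); M=R.from_rotvec(s["tool_rot"]).as_matrix()
    return np.array(s["eef_pos"]),np.degrees(np.arctan2(M[1,1],M[0,1])),s,M
def plan(wps,p=None,psi=None,maxd=.15):
    """wps: list of (x,y,z,psi_deg) ; prints one line per call (same row x5)"""
    if p is None: p,psi,s,M=cur(); print("from",p.round(4),round(psi,2),"tilt",np.round(M[:,2],4))
    for x,y,z,a in wps:
        T=np.array([x,y,z]); da=(a-psi+90)%180-90
        n=int(max(np.ceil(np.linalg.norm(T-p)/maxd),np.ceil(abs(da)/34),1))
        st=(T-p)/n
        for i in range(n):
            c=np.radians(psi); ty=st@[np.cos(c),np.sin(c),0]; tx=st@[-np.sin(c),np.cos(c),0]
            print(f'tx {tx/.15:.3f} ty {ty/.15:.3f} tz {-st[2]/.15:.3f} rz {-da/n/180:.4f}')
            psi+=da/n
        p=T
        print("  ->",T.round(4),round(psi,2))
E
python3 - <<'E'
from plan import *
import pickle
f=pickle.load(open("f0.pkl","rb"))["top"]
print("carafe cap",at(f,152,267,.2),"base",at(f,185,258,.02)); print("vase",at(f,302,150,.02), "salt",at(f,392,171,.06),"pepper",at(f,309,258,.06),"wg",at(f,440,250,.17),"plate",at(f,367,143,.02))
plan([(.214,.587,.29,69.8),(.540,.169,.29,5.3),(.540,.169,.2,5.3)])
E
```

```text
carafe cap [0.38190617 0.43725248] base [0.39327418 0.41101772]
vase [0.73781448 0.04456791] salt [ 0.66261533 -0.23714959] pepper [0.39440727 0.02226258] wg [ 0.42236377 -0.34149098] plate [ 0.7612982  -0.16651603]
from [0.214  0.5867 0.214 ] 69.96 tilt [-4.0e-04 -1.1e-03 -1.0e+00]
tx 0.001 ty 0.001 tz -0.507 rz 0.0009
  -> [0.214 0.587 0.29 ] 69.8
tx -0.750 ty -0.466 tz -0.000 rz 0.0896
tx -0.850 ty -0.239 tz -0.000 rz 0.0896
tx -0.883 ty 0.006 tz -0.000 rz 0.0896
tx -0.847 ty 0.251 tz -0.000 rz 0.0896
  -> [0.54  0.169 0.29 ] 5.3
tx 0.000 ty 0.000 tz 0.600 rz -0.0000
  -> [0.54  0.169 0.2  ] 5.3
```

Request:
{"api": "arm_command", "payload": {"commands": [{"tz": -0.507}, {"tz": -0.507}, {"tz": -0.507}, {"tz": -0.507}, {"tz": -0.507}]}}

```text
invalid input
```

Request:
{"api": "arm_command", "payload": {"commands": [{"tx": -0.75, "ty": -0.466, "rz": 0.09}, {"tx": -0.75, "ty": -0.466, "rz": 0.09}, {"tx": -0.75, "ty": -0.466, "rz": 0.09}, {"tx": -0.75, "ty": -0.466, "rz": 0.09}, {"tx": -0.75, "ty": -0.466, "rz": 0.09}]}}

```text
invalid input
```

Request:
{"api": "arm_command", "payload": {"commands": [{"tx": -0.85, "ty": -0.239, "rz": 0.09}, {"tx": -0.85, "ty": -0.239, "rz": 0.09}, {"tx": -0.85, "ty": -0.239, "rz": 0.09}, {"tx": -0.85, "ty": -0.239, "rz": 0.09}, {"tx": -0.85, "ty": -0.239, "rz": 0.09}]}}

```text
invalid input
```

Request:
{"api": "arm_command", "payload": {"commands": [{"tx": -0.883, "ty": 0.006, "rz": 0.09}, {"tx": -0.883, "ty": 0.006, "rz": 0.09}, {"tx": -0.883, "ty": 0.006, "rz": 0.09}, {"tx": -0.883, "ty": 0.006, "rz": 0.09}, {"tx": -0.883, "ty": 0.006, "rz": 0.09}]}}

```text
invalid input
```

Request:
{"api": "arm_command", "payload": {"commands": [{"tx": -0.847, "ty": 0.251, "rz": 0.089}, {"tx": -0.847, "ty": 0.251, "rz": 0.089}, {"tx": -0.847, "ty": 0.251, "rz": 0.089}, {"tx": -0.847, "ty": 0.251, "rz": 0.089}, {"tx": -0.847, "ty": 0.251, "rz": 0.089}]}}

```text
invalid input
```

Request:
{"api": "arm_command", "payload": {"commands": [{"tz": 0.6}, {"tz": 0.6}, {"tz": 0.6}, {"tz": 0.6}, {"tz": 0.6}]}}

```text
invalid input
```

Run:
```python
from plan import *
import pickle
p,psi,s,M=cur(); print(p,psi,s["time_s"],s["q"].round(2))
f=grab_frame("wrist"); pickle.dump(f,open("w1.pkl","wb"))
cv2.imwrite("pics/w1.png",f["image"][:,:,::-1]); print(f["fovy"],f["world_from_camera"].round(3).tolist())
print("knob proj",proj(f,[.540,.169,.077],True))
```

```text
[0.21404839 0.586743   0.21395182] 69.9574732077759 0.1 [ 1.22  0.35  1.63 -0.    1.16 -0.  ]
65.70646984690485 [[0.343, 0.899, 0.273, 0.137], [0.94, -0.327, -0.101, 0.615], [-0.002, 0.291, -0.957, 0.382], [0.0, 0.0, 0.0, 1.0]]
knob proj [173.5887923  418.11799277]
```

View pics/w1.png

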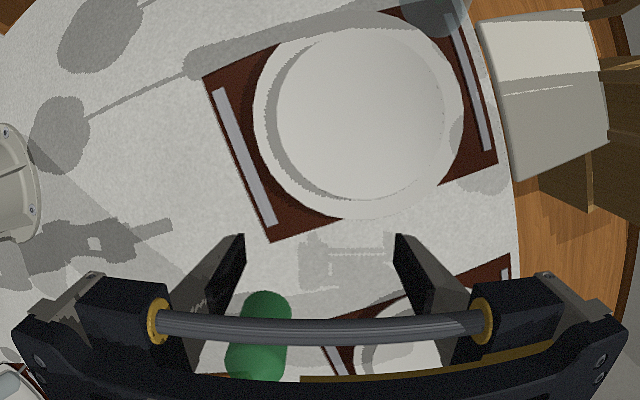

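The moves were refused because every key is needed, and the wrist picture only shows the start view: a plate, with the carafe at (258,340). I'll resend with full rows.

Request:
{"api": "arm_command", "payload": {"commands": [{"gripper": 0, "tx": 0, "ty": 0, "tz": -0.507, "rx": 0, "ry": 0, "rz": 0}, {"gripper": 0, "tx": 0, "ty": 0, "tz": -0.507, "rx": 0, "ry": 0, "rz": 0}, {"gripper": 0, "tx": 0, "ty": 0, "tz": -0.507, "rx": 0, "ry": 0, "rz": 0}, {"gripper": 0, "tx": 0, "ty": 0, "tz": -0.507, "rx": 0, "ry": 0, "rz": 0}, {"gripper": 0, "tx": 0, "ty": 0, "tz": -0.507, "rx": 0, "ry": 0, "rz": 0}]}}

```text
time_s: 0.57
eef_pos: [0.2141, 0.5868, 0.29]
tool_rot: [-0.547, -3.094, 0.001]
contact_force: [-0.9, -0.3, -0.3]
grip_width: 0.0923
gripper_force: 0.0
```

Request:
{"api": "arm_command", "payload": {"commands": [{"gripper": 0, "tx": -0.75, "ty": -0.466, "tz": 0, "rx": 0, "ry": 0, "rz": 0.09}, {"gripper": 0, "tx": -0.75, "ty": -0.466, "tz": 0, "rx": 0, "ry": 0, "rz": 0.09}, {"gripper": 0, "tx": -0.75, "ty": -0.466, "tz": 0, "rx": 0, "ry": 0, "rz": 0.09}, {"gripper": 0, "tx": -0.75, "ty": -0.466, "tz": 0, "rx": 0, "ry": 0, "rz": 0.09}, {"gripper": 0, "tx": -0.75, "ty": -0.466, "tz": 0, "rx": 0, "ry": 0, "rz": 0.09}]}}

```text
time_s: 0.98
eef_pos: [0.2969, 0.4804, 0.2892]
tool_rot: [-0.981, -2.984, 0.004]
contact_force: [1.1, 0.3, 1.1]
grip_width: 0.0914
gripper_force: 0.0
```

Request:
{"api": "arm_command", "payload": {"commands": [{"gripper": 0, "tx": -0.85, "ty": -0.239, "tz": 0, "rx": 0, "ry": 0, "rz": 0.09}, {"gripper": 0, "tx": -0.85, "ty": -0.239, "tz": 0, "rx": 0, "ry": 0, "rz": 0.09}, {"gripper": 0, "tx": -0.85, "ty": -0.239, "tz": 0, "rx": 0, "ry": 0, "rz": 0.09}, {"gripper": 0, "tx": -0.85, "ty": -0.239, "tz": 0, "rx": 0, "ry": 0, "rz": 0.09}, {"gripper": 0, "tx": -0.85, "ty": -0.239, "tz": 0, "rx": 0, "ry": 0, "rz": 0.09}]}}

```text
time_s: 1.4
eef_pos: [0.3781, 0.3778, 0.2898]
tool_rot: [-1.39, -2.817, 0.002]
contact_force: [-0.3, 0.5, -0.2]
grip_width: 0.0918
gripper_force: 0.0
```

Request:
{"api": "arm_command", "payload": {"commands": [{"gripper": 0, "tx": -0.883, "ty": 0.006, "tz": 0, "rx": 0, "ry": 0, "rz": 0.09}, {"gripper": 0, "tx": -0.883, "ty": 0.006, "tz": 0, "rx": 0, "ry": 0, "rz": 0.09}, {"gripper": 0, "tx": -0.883, "ty": 0.006, "tz": 0, "rx": 0, "ry": 0, "rz": 0.09}, {"gripper": 0, "tx": -0.883, "ty": 0.006, "tz": 0, "rx": 0, "ry": 0, "rz": 0.09}, {"gripper": 0, "tx": -0.883, "ty": 0.006, "tz": 0, "rx": 0, "ry": 0, "rz": 0.09}]}}

```text
time_s: 1.82
eef_pos: [0.4595, 0.2743, 0.29]
tool_rot: [-1.772, -2.594, 0.001]
contact_force: [0.8, 0.0, 0.3]
grip_width: 0.0919
gripper_force: 0.0
```

Request:
{"api": "arm_command", "payload": {"commands": [{"gripper": 0, "tx": -0.847, "ty": 0.251, "tz": 0, "rx": 0, "ry": 0, "rz": 0.089}, {"gripper": 0, "tx": -0.847, "ty": 0.251, "tz": 0, "rx": 0, "ry": 0, "rz": 0.089}, {"gripper": 0, "tx": -0.847, "ty": 0.251, "tz": 0, "rx": 0, "ry": 0, "rz": 0.089}, {"gripper": 0, "tx": -0.847, "ty": 0.251, "tz": 0, "rx": 0, "ry": 0, "rz": 0.089}, {"gripper": 0, "tx": -0.847, "ty": 0.251, "tz": 0, "rx": 0, "ry": 0, "rz": 0.089}]}}

```text
time_s: 2.23
eef_pos: [0.5408, 0.1703, 0.29]
tool_rot: [-2.115, -2.322, 0.0]
contact_force: [-0.6, 0.3, -1.2]
grip_width: 0.0921
gripper_force: 0.0
```

Request:
{"api": "arm_command", "payload": {"commands": [{"gripper": 0, "tx": 0, "ty": 0, "tz": 0.6, "rx": 0, "ry": 0, "rz": 0}, {"gripper": 0, "tx": 0, "ty": 0, "tz": 0.6, "rx": 0, "ry": 0, "rz": 0}, {"gripper": 0, "tx": 0, "ty": 0, "tz": 0.6, "rx": 0, "ry": 0, "rz": 0}, {"gripper": 0, "tx": 0, "ty": 0, "tz": 0.6, "rx": 0, "ry": 0, "rz": 0}, {"gripper": 0, "tx": 0, "ty": 0, "tz": 0.6, "rx": 0, "ry": 0, "rz": 0}]}}

```text
time_s: 2.65
eef_pos: [0.5401, 0.1715, 0.2017]
tool_rot: [-2.113, -2.325, -0.0]
contact_force: [0.3, 0.1, 0.5]
grip_width: 0.0917
gripper_force: 0.0
```

Run:
```python
from plan import *
import pickle
p,psi,s,M=cur(); print(p,psi,s["time_s"],s["q"].round(2))
f=grab_frame("wrist"); pickle.dump(f,open("w1.pkl","wb"))
cv2.imwrite("pics/w2.png",f["image"][:,:,::-1])
print("knob proj",proj(f,[.540,.169,.077],True))
```

```text
[0.54006258 0.1714515  0.20168145] 5.467902631835646 2.65 [0.3  0.28 1.77 0.   1.09 0.21]
knob proj [318.53359448 196.45106613]
```

View pics/w2.png

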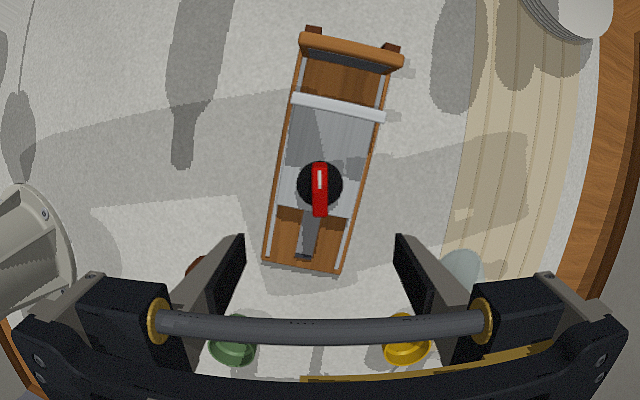

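The wrist view shows the knob bar at (319,164)-(320,216), straight along the tool, with the stop upright at (338,107).

Run:
```python
from plan import *
import pickle
from car import p as cp, loc
f=pickle.load(open("w1.pkl","rb"))
for u,v,z in [(319,164,.077),(320,193,.077),(320,216,.077),(320,216,.045),(312,190,.077),(327,190,.077)]:
    q=at(f,u,v,z,True); print(u,v,z,q,loc(q,cp))
for n,u,v,z in [("corner L",262,264,.012),("corner R",342,275,.012),("face top L",300,52,.087),("faceR",388,68,.087),("stopL",292,92,.086),("stopR",387,113,.086)]:
    q=at(f,u,v,z,True); print(n,q,loc(q,cp)*1e3)
r=f["image"][:,:,0].astype(int); m=((r>140)&(f["image"][:,:,1]<60)).astype(np.uint8); m[:150]=0;m[230:]=0
c=max(cv2.findContours(m,0,2)[0],key=cv2.contourArea); print(cv2.minAreaRect(c),cv2.boundingRect(c))
plan([(.540,.169,.047,5.3)])
```

```text
319 164 0.077 [0.53737218 0.20128914] [-0.00668343  0.00796947]
320 193 0.077 [0.54109802 0.17264696] [ 0.00010003 -0.02010616]
320 216 0.077 [0.54340164 0.14879609] [ 0.00495441 -0.04357114]
320 216 0.045 [0.5445897  0.13734645] [ 0.00736649 -0.0548267 ]
312 190 0.077 [0.53301189 0.17493532] [-0.00818526 -0.01870037]
327 190 0.077 [0.54762461 0.1763354 ] [ 0.00619226 -0.01573744]
corner L [0.47594192 0.05055337] [ -51.55263113 -148.4968312 ]
corner R [0.5831005  0.04478093] [  55.60547884 -142.71560021]
face top L [0.51040166 0.30455013] [-44.59884815 107.73249694]
faceR [0.59093214 0.29904308] [ 36.05694888 110.91490324]
stopL [0.5066305  0.26704721] [-44.31635114  70.04150654]
stopR [0.59475602 0.25718418] [44.3587668  69.70968658]
((319.5, 190.5), (47.0, 13.0), 90.0) (313, 167, 14, 48)
from [0.5409 0.1713 0.2026] 5.44 tilt [ 0.0019  0.001  -1.    ]
tx -0.007 ty -0.004 tz 0.519 rz 0.0004
tx -0.007 ty -0.004 tz 0.519 rz 0.0004
  -> [0.54  0.169 0.047] 5.3
```

Request:
{"api": "arm_command", "payload": {"commands": [{"gripper": 0, "tx": 0.005, "ty": -0.004, "tz": 0.52, "rx": 0, "ry": 0, "rz": 0}, {"gripper": 0, "tx": 0.005, "ty": -0.004, "tz": 0.52, "rx": 0, "ry": 0, "rz": 0}, {"gripper": 0, "tx": 0.005, "ty": -0.004, "tz": 0.52, "rx": 0, "ry": 0, "rz": 0}, {"gripper": 0, "tx": 0.005, "ty": -0.004, "tz": 0.52, "rx": 0, "ry": 0, "rz": 0}, {"gripper": 0, "tx": 0.005, "ty": -0.004, "tz": 0.52, "rx": 0, "ry": 0, "rz": 0}]}}

```text
time_s: 3.12
eef_pos: [0.5414, 0.1711, 0.1254]
tool_rot: [2.114, 2.322, 0.004]
contact_force: [0.8, 0.4, 0.6]
grip_width: 0.092
gripper_force: 0.0
```

Request:
{"api": "arm_command", "payload": {"commands": [{"gripper": 0, "tx": 0, "ty": 0, "tz": 0.12, "rx": 0, "ry": 0, "rz": 0}, {"gripper": 0, "tx": 0, "ty": 0, "tz": 0.25, "rx": 0, "ry": 0, "rz": 0}, {"gripper": 0, "tx": 0, "ty": 0, "tz": 0.38, "rx": 0, "ry": 0, "rz": 0}, {"gripper": 0, "tx": 0, "ty": 0, "tz": 0.5, "rx": 0, "ry": 0, "rz": 0}, {"gripper": 0, "tx": 0, "ty": 0, "tz": 0.51, "rx": 0, "ry": 0, "rz": 0}]}}

```text
time_s: 3.53
eef_pos: [0.5401, 0.1704, 0.0463]
tool_rot: [2.116, 2.322, 0.0]
contact_force: [-0.4, -0.7, 0.0]
grip_width: 0.0917
gripper_force: 0.0
```

Request:
{"api": "arm_command", "payload": {"commands": [{"gripper": 1, "tx": 0, "ty": 0, "tz": 0, "rx": 0, "ry": 0, "rz": 0}, {"gripper": 1, "tx": 0, "ty": 0, "tz": 0, "rx": 0, "ry": 0, "rz": 0}, {"gripper": 1, "tx": 0, "ty": 0, "tz": 0, "rx": 0, "ry": 0, "rz": 0}, {"gripper": 1, "tx": 0, "ty": 0, "tz": 0, "rx": 0, "ry": 0, "rz": 0}, {"gripper": 1, "tx": 0, "ty": 0, "tz": 0, "rx": 0, "ry": 0, "rz": 0}]}}

```text
time_s: 3.95
eef_pos: [0.5404, 0.1705, 0.0472]
tool_rot: [2.115, 2.322, 0.002]
contact_force: [-0.3, -0.0, 0.4]
grip_width: 0.0607
gripper_force: 0.0
```

Request:
{"api": "arm_command", "payload": {"commands": [{"gripper": 1, "tx": 0, "ty": 0, "tz": 0, "rx": 0, "ry": 0, "rz": 0}, {"gripper": 1, "tx": 0, "ty": 0, "tz": 0, "rx": 0, "ry": 0, "rz": 0}, {"gripper": 1, "tx": 0, "ty": 0, "tz": 0, "rx": 0, "ry": 0, "rz": 0}, {"gripper": 1, "tx": 0, "ty": 0, "tz": 0, "rx": 0, "ry": 0, "rz": 0}, {"gripper": 1, "tx": 0, "ty": 0, "tz": 0, "rx": 0, "ry": 0, "rz": 0}]}}

```text
time_s: 4.37
eef_pos: [0.5396, 0.1703, 0.0461]
tool_rot: [-2.116, -2.322, 0.0]
contact_force: [-0.1, 0.1, 0.2]
grip_width: 0.0276
gripper_force: 0.0
```

Run:
```python
from plan import *
p,psi,s,M=cur(); print(p,psi,s["contact_force"],s["ft_torque"],s["grip_width"],s["gripper_force"])
```

```text
[0.53963755 0.17025503 0.04608897] 5.340176476009331 [-0.06878403  0.11255586  0.22212681] [-0.03947583  0.0740594  -0.01891901] 0.027600293327363853 0.0
```

Request:
{"api": "arm_command", "payload": {"commands": [{"gripper": 1, "tx": 0, "ty": 0, "tz": 0, "rx": 0, "ry": 0, "rz": 0}, {"gripper": 1, "tx": 0, "ty": 0, "tz": 0, "rx": 0, "ry": 0, "rz": 0}, {"gripper": 1, "tx": 0, "ty": 0, "tz": 0, "rx": 0, "ry": 0, "rz": 0}, {"gripper": 1, "tx": 0, "ty": 0, "tz": 0, "rx": 0, "ry": 0, "rz": 0}, {"gripper": 1, "tx": 0, "ty": 0, "tz": 0, "rx": 0, "ry": 0, "rz": 0}]}}

```text
time_s: 4.78
eef_pos: [0.5402, 0.1703, 0.0461]
tool_rot: [2.115, 2.322, 0.001]
contact_force: [3.5, 0.2, -4.7]
grip_width: 0.0161
gripper_force: 30.0
```

Request:
{"api": "arm_command", "payload": {"commands": [{"gripper": 1, "tx": 0, "ty": 0, "tz": 0, "rx": 0, "ry": 0, "rz": -0.02}, {"gripper": 1, "tx": 0, "ty": 0, "tz": 0, "rx": 0, "ry": 0, "rz": -0.05}, {"gripper": 1, "tx": 0, "ty": 0, "tz": 0, "rx": 0, "ry": 0, "rz": -0.08}, {"gripper": 1, "tx": 0, "ty": 0, "tz": 0, "rx": 0, "ry": 0, "rz": -0.11}, {"gripper": 1, "tx": 0, "ty": 0, "tz": 0, "rx": 0, "ry": 0, "rz": -0.14}]}}

```text
time_s: 5.2
eef_pos: [0.5408, 0.1705, 0.0459]
tool_rot: [1.553, 2.73, 0.003]
contact_force: [6.9, -0.2, -9.7]
grip_width: 0.0159
gripper_force: 30.0
```

Run:
```python
from plan import *
p,psi,s,M=cur(); print(p,psi,s["contact_force"],s["ft_torque"],s["grip_width"],s["gripper_force"])
```

```text
[0.54080768 0.17051573 0.04592438] 30.740106767264667 [ 6.88577815 -0.16502351 -9.67541391] [ 0.06910844 -1.19473289 -0.32690571] 0.01589650934035675 30.032934844493866
```

Request:
{"api": "arm_command", "payload": {"commands": [{"gripper": 1, "tx": 0, "ty": 0, "tz": 0, "rx": 0, "ry": 0, "rz": -0.03}, {"gripper": 1, "tx": 0, "ty": 0, "tz": 0, "rx": 0, "ry": 0, "rz": -0.06}, {"gripper": 1, "tx": 0, "ty": 0, "tz": 0, "rx": 0, "ry": 0, "rz": -0.09}, {"gripper": 1, "tx": 0, "ty": 0, "tz": 0, "rx": 0, "ry": 0, "rz": -0.12}, {"gripper": 1, "tx": 0, "ty": 0, "tz": 0, "rx": 0, "ry": 0, "rz": -0.15}]}}

```text
time_s: 5.62
eef_pos: [0.5413, 0.1706, 0.0459]
tool_rot: [0.872, 3.015, 0.003]
contact_force: [10.1, 0.2, -11.1]
grip_width: 0.0153
gripper_force: 30.0
```

Request:
{"api": "arm_command", "payload": {"commands": [{"gripper": 1, "tx": 0, "ty": 0, "tz": 0, "rx": 0, "ry": 0, "rz": -0.03}, {"gripper": 1, "tx": 0, "ty": 0, "tz": 0, "rx": 0, "ry": 0, "rz": -0.06}, {"gripper": 1, "tx": 0, "ty": 0, "tz": 0, "rx": 0, "ry": 0, "rz": -0.08}, {"gripper": 1, "tx": 0, "ty": 0, "tz": 0, "rx": 0, "ry": 0, "rz": -0.09}, {"gripper": 1, "tx": 0, "ty": 0, "tz": 0, "rx": 0, "ry": 0, "rz": -0.09}]}}

```text
time_s: 6.03
eef_pos: [0.5414, 0.1705, 0.0459]
tool_rot: [0.442, 3.107, 0.002]
contact_force: [8.3, 1.2, -10.2]
grip_width: 0.0159
gripper_force: 30.0
```

Run:
```python
from plan import *
p,psi,s,M=cur(); print(p,psi,s["contact_force"],s["ft_torque"],s["grip_width"],s["gripper_force"])
d=np.array([-.1075,-.9942,0])*.068
plan([(*(p+d),psi)],maxd=.04)
```

```text
[0.54142912 0.17054621 0.04594257] 73.81427221412963 [  8.3478781    1.15927828 -10.24902022] [ 0.03408656 -1.55684661 -0.13020388] 0.015937937659018436 29.99122381210327
from [0.5414 0.1705 0.0459] 73.81 tilt [ 3.1e-03  8.0e-04 -1.0e+00]
tx -0.039 ty -0.223 tz -0.000 rz -0.0000
tx -0.039 ty -0.223 tz -0.000 rz -0.0000
  -> [0.5341 0.1029 0.0459] 73.81
```

Request:
{"api": "arm_command", "payload": {"commands": [{"gripper": 1, "tx": -0.005, "ty": -0.04, "tz": 0, "rx": 0, "ry": 0, "rz": 0}, {"gripper": 1, "tx": -0.014, "ty": -0.09, "tz": 0, "rx": 0, "ry": 0, "rz": 0}, {"gripper": 1, "tx": -0.022, "ty": -0.14, "tz": 0, "rx": 0, "ry": 0, "rz": 0}, {"gripper": 1, "tx": -0.03, "ty": -0.18, "tz": 0, "rx": 0, "ry": 0, "rz": 0}, {"gripper": 1, "tx": -0.039, "ty": -0.223, "tz": 0, "rx": 0, "ry": 0, "rz": 0}]}}

```text
time_s: 6.45
eef_pos: [0.5376, 0.1365, 0.0459]
tool_rot: [0.445, 3.107, 0.002]
contact_force: [8.8, 0.8, -10.9]
grip_width: 0.016
gripper_force: 30.0
```

Request:
{"api": "arm_command", "payload": {"commands": [{"gripper": 1, "tx": -0.009, "ty": -0.05, "tz": 0, "rx": 0, "ry": 0, "rz": 0}, {"gripper": 1, "tx": -0.018, "ty": -0.1, "tz": 0, "rx": 0, "ry": 0, "rz": 0}, {"gripper": 1, "tx": -0.026, "ty": -0.15, "tz": 0, "rx": 0, "ry": 0, "rz": 0}, {"gripper": 1, "tx": -0.033, "ty": -0.19, "tz": 0, "rx": 0, "ry": 0, "rz": 0}, {"gripper": 1, "tx": -0.037, "ty": -0.21, "tz": 0, "rx": 0, "ry": 0, "rz": 0}]}}

```text
time_s: 6.87
eef_pos: [0.534, 0.1043, 0.0459]
tool_rot: [0.445, 3.107, 0.001]
contact_force: [7.8, 1.0, -11.9]
grip_width: 0.0162
gripper_force: 30.0
```

Run:
```python
from plan import *
p,psi,s,M=cur(); print(p,psi,s["contact_force"],s["ft_torque"],s["grip_width"],s["gripper_force"])
```

```text
[0.53395641 0.10430478 0.04593504] 73.69343538203451 [  7.83745972   0.9871357  -11.94965178] [ 0.09587307 -1.38813165 -0.01979755] 0.016183635925730383 29.97843861579895
```

Request:
{"api": "arm_command", "payload": {"commands": [{"gripper": 1, "tx": -0.001, "ty": -0.008, "tz": 0, "rx": 0, "ry": 0, "rz": 0}, {"gripper": 1, "tx": -0.003, "ty": -0.016, "tz": 0, "rx": 0, "ry": 0, "rz": 0}, {"gripper": 1, "tx": -0.004, "ty": -0.024, "tz": 0, "rx": 0, "ry": 0, "rz": 0}, {"gripper": 1, "tx": -0.005, "ty": -0.031, "tz": 0, "rx": 0, "ry": 0, "rz": 0}, {"gripper": 1, "tx": -0.005, "ty": -0.031, "tz": 0, "rx": 0, "ry": 0, "rz": 0}]}}

```text
time_s: 7.28
eef_pos: [0.5334, 0.1, 0.0459]
tool_rot: [0.445, 3.107, 0.001]
contact_force: [8.6, -0.7, -11.4]
grip_width: 0.0157
gripper_force: 30.0
```

Request:
{"api": "arm_command", "payload": {"commands": [{"gripper": 1, "tx": -0.001, "ty": -0.007, "tz": 0, "rx": 0, "ry": 0, "rz": 0}, {"gripper": 1, "tx": -0.002, "ty": -0.013, "tz": 0, "rx": 0, "ry": 0, "rz": 0}, {"gripper": 1, "tx": -0.003, "ty": -0.013, "tz": 0, "rx": 0, "ry": 0, "rz": 0}, {"gripper": 1, "tx": -0.003, "ty": -0.013, "tz": 0, "rx": 0, "ry": 0, "rz": 0}, {"gripper": 1, "tx": -0.003, "ty": -0.013, "tz": 0, "rx": 0, "ry": 0, "rz": 0}]}}

```text
time_s: 7.7
eef_pos: [0.5333, 0.0981, 0.0459]
tool_rot: [0.445, 3.107, 0.001]
contact_force: [9.3, -0.4, -10.4]
grip_width: 0.0156
gripper_force: 30.0
```

Request:
{"api": "arm_command", "payload": {"commands": [{"gripper": 1, "tx": -0.001, "ty": -0.007, "tz": 0, "rx": 0, "ry": 0, "rz": 0}, {"gripper": 1, "tx": -0.002, "ty": -0.013, "tz": 0, "rx": 0, "ry": 0, "rz": 0}, {"gripper": 1, "tx": -0.003, "ty": -0.013, "tz": 0, "rx": 0, "ry": 0, "rz": 0}, {"gripper": 1, "tx": -0.003, "ty": -0.013, "tz": 0, "rx": 0, "ry": 0, "rz": 0}, {"gripper": 1, "tx": -0.003, "ty": -0.013, "tz": 0, "rx": 0, "ry": 0, "rz": 0}]}}

```text
time_s: 8.12
eef_pos: [0.533, 0.0962, 0.0459]
tool_rot: [0.445, 3.107, 0.001]
contact_force: [8.5, -0.1, -11.2]
grip_width: 0.0159
gripper_force: 30.0
```

Request:
{"api": "arm_command", "payload": {"commands": [{"gripper": 1, "tx": -0.001, "ty": -0.007, "tz": 0, "rx": 0, "ry": 0, "rz": 0}, {"gripper": 1, "tx": -0.002, "ty": -0.013, "tz": 0, "rx": 0, "ry": 0, "rz": 0}, {"gripper": 1, "tx": -0.003, "ty": -0.013, "tz": 0, "rx": 0, "ry": 0, "rz": 0}, {"gripper": 1, "tx": -0.003, "ty": -0.013, "tz": 0, "rx": 0, "ry": 0, "rz": 0}, {"gripper": 1, "tx": -0.003, "ty": -0.013, "tz": 0, "rx": 0, "ry": 0, "rz": 0}]}}

```text
time_s: 8.53
eef_pos: [0.5331, 0.0958, 0.0459]
tool_rot: [0.446, 3.107, 0.005]
contact_force: [7.5, 10.6, -12.9]
grip_width: 0.016
gripper_force: 30.0
```

Run:
```python
from plan import *
p,psi,s,M=cur(); print(p,psi,s["contact_force"],s["ft_torque"],s["grip_width"],s["gripper_force"])
```

```text
[0.53310203 0.09583602 0.04593668] 73.66246294491016 [  7.54946793  10.61954314 -12.86070611] [ 1.87802232 -1.23350762  0.04602003] 0.016013318048543487 29.971506893634796
```

The stop is fully back against its end (10 N) and the clamp is free. Next I release and move over the sage cup.

Request:
{"api": "arm_command", "payload": {"commands": [{"gripper": 0, "tx": 0.001, "ty": 0.014, "tz": 0, "rx": 0, "ry": 0, "rz": 0}, {"gripper": 0, "tx": 0.001, "ty": 0.014, "tz": 0, "rx": 0, "ry": 0, "rz": 0}, {"gripper": 0, "tx": 0.001, "ty": 0.014, "tz": 0, "rx": 0, "ry": 0, "rz": 0}, {"gripper": 0, "tx": 0.001, "ty": 0.014, "tz": 0, "rx": 0, "ry": 0, "rz": 0}, {"gripper": 0, "tx": 0.001, "ty": 0.014, "tz": 0, "rx": 0, "ry": 0, "rz": 0}]}}

```text
time_s: 8.95
eef_pos: [0.5317, 0.0959, 0.0462]
tool_rot: [-0.445, -3.11, 0.0]
contact_force: [-0.3, 0.2, -0.0]
grip_width: 0.047
gripper_force: 0.0
```

Request:
{"api": "arm_command", "payload": {"commands": [{"gripper": 0, "tx": 0, "ty": 0, "tz": -0.2, "rx": 0, "ry": 0, "rz": 0}, {"gripper": 0, "tx": 0, "ty": 0, "tz": -0.4, "rx": 0, "ry": 0, "rz": 0}, {"gripper": 0, "tx": 0, "ty": 0, "tz": -0.6, "rx": 0, "ry": 0, "rz": 0}, {"gripper": 0, "tx": 0, "ty": 0, "tz": -0.8, "rx": 0, "ry": 0, "rz": 0}, {"gripper": 0, "tx": 0, "ty": 0, "tz": -1, "rx": 0, "ry": 0, "rz": 0}]}}

```text
time_s: 9.37
eef_pos: [0.5315, 0.0959, 0.1977]
tool_rot: [-0.445, -3.11, 0.0]
contact_force: [1.3, -0.0, -1.4]
grip_width: 0.0802
gripper_force: 0.0
```

```bash
cat >> h.py <<'E'
HUE=dict(mustard=19,rust=6,sage=60)
def snap(cams=("scene","top"),tag="f"):
    import pickle
    fs={c:grab_frame(c) for c in cams}; pickle.dump(fs,open(tag+".pkl","wb")); return fs
E
python3 - <<'E'
from plan import *
fs=snap(tag="f2")
a=fs["top"]["image"][95:275,270:480]; cv2.imwrite("pics/t2.png",cv2.resize(a,None,fx=3.5,fy=3.3,interpolation=cv2.INTER_CUBIC)[:,:,::-1])
f=fs["top"]; print("sage",at(f,341,242,.06)); print(f["image"][243,341],f["image"][250,341],f["image"][236,341])
p,psi,s,M=cur(); x,y=at(f,341,242,.06)
plan([(x,y,.2,-6.2)])
E
```

```text
sage [ 0.44260846 -0.07583561]
[78 94 70] [66 76 58] [58 70 52]
from [0.5347 0.0964 0.2011] 73.73 tilt [ 0.0078  0.0013 -1.    ]
tx 0.089 ty -0.425 tz 0.002 rz 0.1480
tx -0.111 ty -0.420 tz 0.002 rz 0.1480
tx -0.287 ty -0.325 tz 0.002 rz 0.1480
  -> [ 0.4426 -0.0758  0.2   ] -6.2
```

View pics/t2.png

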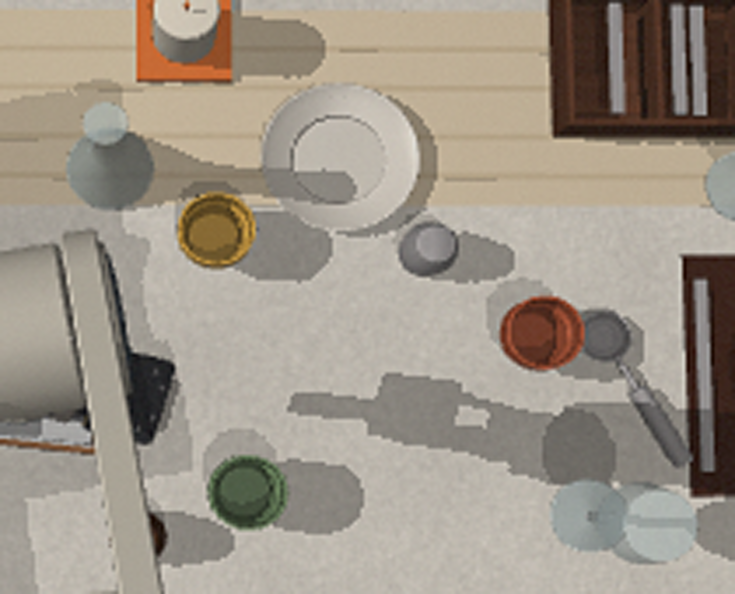

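The top crop shows, in full-image pixels, the sage rim at (341,244), mustard at (332,165), rust at (425,196) with the spoon bowl touching close by on its right, and the bud vase at (301,147).

Request:
{"api": "arm_command", "payload": {"commands": [{"gripper": 0, "tx": 0.09, "ty": -0.425, "tz": 0, "rx": 0, "ry": 0, "rz": 0.148}, {"gripper": 0, "tx": 0.09, "ty": -0.425, "tz": 0, "rx": 0, "ry": 0, "rz": 0.148}, {"gripper": 0, "tx": 0.09, "ty": -0.425, "tz": 0, "rx": 0, "ry": 0, "rz": 0.148}, {"gripper": 0, "tx": 0.09, "ty": -0.425, "tz": 0, "rx": 0, "ry": 0, "rz": 0.148}, {"gripper": 0, "tx": 0.09, "ty": -0.425, "tz": 0, "rx": 0, "ry": 0, "rz": 0.148}]}}

```text
time_s: 9.88
eef_pos: [0.5004, 0.0381, 0.1954]
tool_rot: [-1.156, -2.92, 0.001]
contact_force: [0.3, -0.7, -0.3]
grip_width: 0.0919
gripper_force: 0.0
```

Request:
{"api": "arm_command", "payload": {"commands": [{"gripper": 0, "tx": -0.11, "ty": -0.42, "tz": 0, "rx": 0, "ry": 0, "rz": 0.148}, {"gripper": 0, "tx": -0.11, "ty": -0.42, "tz": 0, "rx": 0, "ry": 0, "rz": 0.148}, {"gripper": 0, "tx": -0.11, "ty": -0.42, "tz": 0, "rx": 0, "ry": 0, "rz": 0.148}, {"gripper": 0, "tx": -0.11, "ty": -0.42, "tz": 0, "rx": 0, "ry": 0, "rz": 0.148}, {"gripper": 0, "tx": -0.11, "ty": -0.42, "tz": 0, "rx": 0, "ry": 0, "rz": 0.148}]}}

```text
time_s: 10.3
eef_pos: [0.47, -0.019, 0.1957]
tool_rot: [-1.793, -2.579, 0.001]
contact_force: [0.0, -0.1, -0.1]
grip_width: 0.0921
gripper_force: 0.0
```

Request:
{"api": "arm_command", "payload": {"commands": [{"gripper": 0, "tx": -0.287, "ty": -0.325, "tz": 0, "rx": 0, "ry": 0, "rz": 0.148}, {"gripper": 0, "tx": -0.287, "ty": -0.325, "tz": 0, "rx": 0, "ry": 0, "rz": 0.148}, {"gripper": 0, "tx": -0.287, "ty": -0.325, "tz": 0, "rx": 0, "ry": 0, "rz": 0.148}, {"gripper": 0, "tx": -0.287, "ty": -0.325, "tz": 0, "rx": 0, "ry": 0, "rz": 0.148}, {"gripper": 0, "tx": -0.287, "ty": -0.325, "tz": 0, "rx": 0, "ry": 0, "rz": 0.148}]}}

```text
time_s: 10.72
eef_pos: [0.4396, -0.0761, 0.1958]
tool_rot: [-2.337, -2.099, 0.0]
contact_force: [-0.4, -0.1, 0.3]
grip_width: 0.0922
gripper_force: 0.0
```

```bash
cat >> h.py <<'E'
def rim(f,uv,name,fish,R0=45,save=None):
    """colour blob around uv -> rim centre on z=.06, by fitting the band model (two circles r=35 at z=.06/.035) hull to the blob hull"""
    from scipy.optimize import minimize
    u,v=map(int,uv); im=f["image"]; y0,x0=max(v-R0,0),max(u-R0,0); p=im[y0:v+R0,x0:u+R0]
    a=p.astype(int); r,g,b=a[...,0],a[...,1],a[...,2]
    m={"sage":(g>r+6)&(g>b+10),"rust":(r>1.9*g)&(r>60),"mustard":(r>g+8)&(g>1.6*b)&(r<1.7*g)}[name].astype(np.uint8)
    m=cv2.morphologyEx(m,cv2.MORPH_OPEN,np.ones((2,2),np.uint8))
    c=max(cv2.findContours(m,0,2)[0],key=cv2.contourArea); h=cv2.convexHull(c)
    M=np.zeros_like(m); cv2.fillConvexPoly(M,h,1)
    th=np.linspace(0,2*np.pi,48,endpoint=False)
    K=8; Mb=cv2.resize(M,None,fx=K,fy=K,interpolation=cv2.INTER_NEAREST)
    def model(q):
        pts=[proj(f,[q[0]+rr*np.cos(t),q[1]+rr*np.sin(t),z],fish) for rr,z in((.035,.06),(.035,.035),(.024,.0)) for t in th]
        return np.array(pts,np.float32)-[x0,y0]
    def cost(q):
        hh=cv2.convexHull(((model(q)+.5)*K).astype(np.float32)); A=np.zeros_like(Mb); cv2.fillConvexPoly(A,hh.astype(np.int32),1)
        return np.sum(A!=Mb)/K/K
    q0=at(f,u,v,.05,fish); o=minimize(cost,q0,method="Nelder-Mead",options=dict(initial_simplex=[q0,q0+[.006,0],q0+[0,.006]],xatol=1e-4))
    if save: cv2.imwrite(save,cv2.resize(np.hstack([p[:,:,::-1],np.dstack([M*120+m*120]*3)]),None,fx=4,fy=4))
    return o.x,o.fun,M.sum()
E
python3 - <<'E'
from plan import *
import pickle
fs=snap(("wrist","top","scene"),"f3")
f=fs["wrist"]; cv2.imwrite("pics/w3.png",f["image"][:,:,::-1])
for n,uv in dict(sage=(341,244),mustard=(332,165),rust=(425,196)).items():
    t=pickle.load(open("f2.pkl","rb"))["top"]
    print(n,"top",rim(t,uv,n,False,18))
    q=at(t,*uv,.055); print("wr",proj(f,[*q,.06],True)); us=proj(fs["scene"],[*q,.04]); print("scene",us,rim(fs["scene"],us,n,False,24))
print(cur()[0],cur()[1])
E
```

```text
sage top (array([ 0.43390015, -0.07715373]), np.float64(16.765625), np.uint64(426))
wr [315.79882474 191.51181124]
scene [335.14204474 187.34915833] (array([ 0.4381868 , -0.06841978]), np.float64(32.890625), np.uint64(490))
mustard top (array([ 0.6830219 , -0.05172673]), np.float64(23.984375), np.uint64(403))
wr [525.54939101 149.25552369]
scene [266.57544329 218.83727415] (array([ 0.68455111, -0.04309485]), np.float64(206.453125), np.uint64(449))
rust top (array([ 0.58462542, -0.34745621]), np.float64(249.21875), np.uint64(197))
wr [438.02005785 357.11870515]
scene [253.65994851 164.75887521] (array([ 0.5845851 , -0.33863962]), np.float64(100.296875), np.uint64(329))
[ 0.43972824 -0.07576597  0.19588622] -5.811582204593985
```

View pics/w3.png

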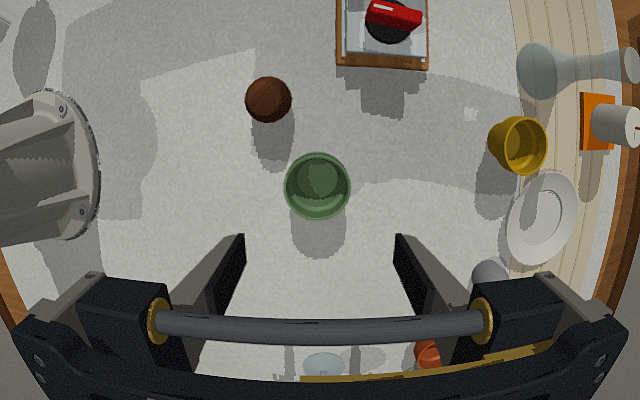

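The wrist view shows sage at (317,186), the pepper pot at (268,100), mustard at (520,145) and the vase at (560,70).

Run:
```python
from plan import *
import pickle
f=pickle.load(open("f3.pkl","rb"))["wrist"]
print(at(f,317,185.7,.06,True), at(f,284.5,186,.06,True),at(f,350,186,.06,True),at(f,317,152.5,.06,True),at(f,317,219,.06,True))
r=rim(f,(317,186),"sage",True,45); print(r)
x,y=r[0]
plan([(x,y,.1,-6.2),(x,y,.039,-6.2)],maxd=.2)
```

```text
[ 0.43824165 -0.070285  ] [ 0.40536655 -0.06700976] [ 0.47151929 -0.07412052] [ 0.44190927 -0.03661153] [ 0.43433788 -0.10595196]
(array([ 0.43842014, -0.07439055]), np.float64(72.0), np.uint64(3707))
from [ 0.4397 -0.0758  0.1959] -5.81 tilt [-5.e-04  1.e-04 -1.e+00]
tx 0.008 ty -0.010 tz 0.639 rz 0.0022
  -> [ 0.4384 -0.0744  0.1   ] -6.2
tx 0.000 ty 0.000 tz 0.407 rz -0.0000
  -> [ 0.4384 -0.0744  0.039 ] -6.2
```

Request:
{"api": "arm_command", "payload": {"commands": [{"gripper": 0, "tx": 0.012, "ty": -0.01, "tz": 0.2, "rx": 0, "ry": 0, "rz": 0.002}, {"gripper": 0, "tx": 0.012, "ty": -0.01, "tz": 0.4, "rx": 0, "ry": 0, "rz": 0.002}, {"gripper": 0, "tx": 0.012, "ty": -0.01, "tz": 0.64, "rx": 0, "ry": 0, "rz": 0.002}, {"gripper": 0, "tx": 0.012, "ty": -0.01, "tz": 0.85, "rx": 0, "ry": 0, "rz": 0.002}, {"gripper": 0, "tx": 0.012, "ty": -0.01, "tz": 0.95, "rx": 0, "ry": 0, "rz": 0.002}]}}

```text
time_s: 11.28
eef_pos: [0.4366, -0.0734, 0.0505]
tool_rot: [-2.337, -2.096, 0.004]
contact_force: [-1.1, 0.0, -0.3]
grip_width: 0.092
gripper_force: 0.0
```

Request:
{"api": "arm_command", "payload": {"commands": [{"gripper": 0, "tx": 0, "ty": 0, "tz": 0.096, "rx": 0, "ry": 0, "rz": 0}, {"gripper": 0, "tx": 0, "ty": 0, "tz": 0.096, "rx": 0, "ry": 0, "rz": 0}, {"gripper": 1, "tx": 0, "ty": 0, "tz": 0.096, "rx": 0, "ry": 0, "rz": 0}, {"gripper": 1, "tx": 0, "ty": 0, "tz": 0.096, "rx": 0, "ry": 0, "rz": 0}, {"gripper": 1, "tx": 0, "ty": 0, "tz": 0.096, "rx": 0, "ry": 0, "rz": 0}]}}

```text
time_s: 11.7
eef_pos: [0.4393, -0.0741, 0.0402]
tool_rot: [2.342, 2.092, 0.002]
contact_force: [-1.4, -0.3, -0.3]
grip_width: 0.0737
gripper_force: 0.3
```

Request:
{"api": "arm_command", "payload": {"commands": [{"gripper": 1, "tx": 0, "ty": 0, "tz": 0, "rx": 0, "ry": 0, "rz": 0}, {"gripper": 1, "tx": 0, "ty": 0, "tz": 0, "rx": 0, "ry": 0, "rz": 0}, {"gripper": 1, "tx": 0, "ty": 0, "tz": 0, "rx": 0, "ry": 0, "rz": 0}, {"gripper": 1, "tx": 0, "ty": 0, "tz": 0, "rx": 0, "ry": 0, "rz": 0}, {"gripper": 1, "tx": 0, "ty": 0, "tz": 0, "rx": 0, "ry": 0, "rz": 0}]}}

```text
time_s: 12.12
eef_pos: [0.4391, -0.0742, 0.0402]
tool_rot: [2.343, 2.091, 0.002]
contact_force: [-1.6, 0.4, 7.7]
grip_width: 0.0691
gripper_force: 30.0
```

Run:
```python
from plan import *
from car import p as cp
p,psi,s,M=cur(); print(p,psi,s["contact_force"],s["grip_width"],s["gripper_force"],s["q"])
c,sn=np.cos(cp[2]),np.sin(cp[2]); B=lambda y:np.array([cp[0]-sn*y,cp[1]+c*y]); b=B(.068); print("place",b)
plan([(p[0],p[1],.18,-6.2),(*b,.18,-6.2),(*b,.07,-6.2),(*b,.052,-6.2)])
```

```text
[ 0.43909099 -0.07417899  0.04016732] -6.52592009919205 [-1.64174136  0.43767566  7.72526937] 0.06911541888532254 30.003892136737704 [-1.70779371e-01  3.45331254e-01  2.14661316e+00  1.09831735e-04
  6.48029851e-01 -5.69680698e-02]
place [0.55047054 0.26025325]
from [ 0.4391 -0.0742  0.0402] -6.53 tilt [ 1.6e-03 -2.0e-04 -1.0e+00]
tx 0.000 ty 0.000 tz -0.932 rz -0.0018
  -> [ 0.4391 -0.0742  0.18  ] -6.2
tx 0.766 ty 0.166 tz -0.000 rz -0.0000
tx 0.766 ty 0.166 tz -0.000 rz -0.0000
tx 0.766 ty 0.166 tz -0.000 rz -0.0000
  -> [0.5505 0.2603 0.18  ] -6.2
tx 0.000 ty 0.000 tz 0.733 rz -0.0000
  -> [0.5505 0.2603 0.07  ] -6.2
tx 0.000 ty 0.000 tz 0.120 rz -0.0000
  -> [0.5505 0.2603 0.052 ] -6.2
```

Request:
{"api": "arm_command", "payload": {"commands": [{"gripper": 1, "tx": 0, "ty": 0, "tz": -0.15, "rx": 0, "ry": 0, "rz": 0}, {"gripper": 1, "tx": 0, "ty": 0, "tz": -0.35, "rx": 0, "ry": 0, "rz": 0}, {"gripper": 1, "tx": 0, "ty": 0, "tz": -0.55, "rx": 0, "ry": 0, "rz": 0}, {"gripper": 1, "tx": 0, "ty": 0, "tz": -0.75, "rx": 0, "ry": 0, "rz": -0.001}, {"gripper": 1, "tx": 0, "ty": 0, "tz": -0.93, "rx": 0, "ry": 0, "rz": -0.001}]}}

```text
time_s: 12.53
eef_pos: [0.4384, -0.0741, 0.1809]
tool_rot: [2.34, 2.095, 0.001]
contact_force: [0.0, -0.5, -2.0]
grip_width: 0.069
gripper_force: 30.0
```

Request:
{"api": "arm_command", "payload": {"commands": [{"gripper": 1, "tx": 0.1, "ty": 0.022, "tz": 0, "rx": 0, "ry": 0, "rz": 0}, {"gripper": 1, "tx": 0.25, "ty": 0.055, "tz": 0, "rx": 0, "ry": 0, "rz": 0}, {"gripper": 1, "tx": 0.42, "ty": 0.09, "tz": 0, "rx": 0, "ry": 0, "rz": 0}, {"gripper": 1, "tx": 0.59, "ty": 0.13, "tz": 0, "rx": 0, "ry": 0, "rz": 0}, {"gripper": 1, "tx": 0.766, "ty": 0.166, "tz": 0, "rx": 0, "ry": 0, "rz": 0}]}}

```text
time_s: 12.95
eef_pos: [0.4761, 0.0383, 0.1792]
tool_rot: [2.341, 2.094, 0.001]
contact_force: [0.3, -0.6, -1.4]
grip_width: 0.0692
gripper_force: 30.0
```

Request:
{"api": "arm_command", "payload": {"commands": [{"gripper": 1, "tx": 0.15, "ty": 0.032, "tz": 0, "rx": 0, "ry": 0, "rz": 0}, {"gripper": 1, "tx": 0.3, "ty": 0.065, "tz": 0, "rx": 0, "ry": 0, "rz": 0}, {"gripper": 1, "tx": 0.45, "ty": 0.098, "tz": 0, "rx": 0, "ry": 0, "rz": 0}, {"gripper": 1, "tx": 0.6, "ty": 0.13, "tz": 0, "rx": 0, "ry": 0, "rz": 0}, {"gripper": 1, "tx": 0.766, "ty": 0.166, "tz": 0, "rx": 0, "ry": 0, "rz": 0}]}}

```text
time_s: 13.37
eef_pos: [0.5133, 0.1497, 0.179]
tool_rot: [2.341, 2.095, 0.0]
contact_force: [0.1, -0.6, -1.9]
grip_width: 0.0692
gripper_force: 30.0
```

Request:
{"api": "arm_command", "payload": {"commands": [{"gripper": 1, "tx": 0.2, "ty": 0.044, "tz": 0, "rx": 0, "ry": 0, "rz": 0}, {"gripper": 1, "tx": 0.4, "ty": 0.087, "tz": 0, "rx": 0, "ry": 0, "rz": 0}, {"gripper": 1, "tx": 0.6, "ty": 0.13, "tz": 0, "rx": 0, "ry": 0, "rz": 0}, {"gripper": 1, "tx": 0.766, "ty": 0.166, "tz": 0, "rx": 0, "ry": 0, "rz": 0}, {"gripper": 1, "tx": 0.766, "ty": 0.166, "tz": 0, "rx": 0, "ry": 0, "rz": 0}]}}

```text
time_s: 13.78
eef_pos: [0.5522, 0.2643, 0.1791]
tool_rot: [-2.339, -2.097, -0.004]
contact_force: [-0.9, -0.8, -0.9]
grip_width: 0.0688
gripper_force: 30.0
```

Run:
```python
from plan import *
p,psi,s,M=cur(); print(p,psi,s["contact_force"],s["grip_width"],s["gripper_force"])
fs=snap(("wrist","top","scene"),"f4"); f=fs["wrist"]; cv2.imwrite("pics/w4.png",f["image"][:,:,::-1])
plan([(.5505,.2603,.07,-6.2)])
```

```text
[0.55220745 0.26431563 0.17905186] -6.227702502796823 [-0.86465517 -0.77294058 -0.93172999] 0.06880715320626066 29.999212869443
from [0.5502 0.2597 0.1785] -6.31 tilt [-8.e-04 -7.e-04 -1.e+00]
tx 0.004 ty 0.001 tz 0.724 rz -0.0006
  -> [0.5505 0.2603 0.07  ] -6.2
```

View pics/w4.png

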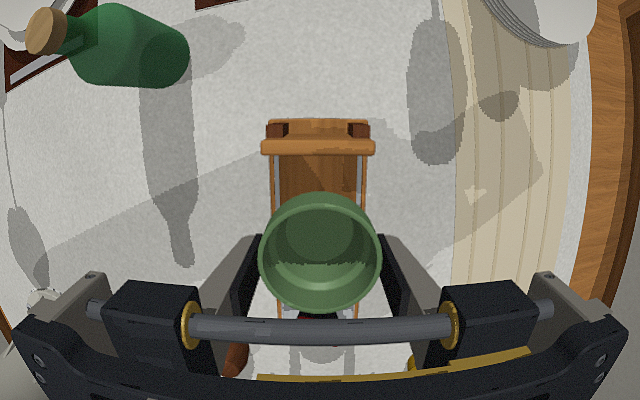

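The carrier sits centred under the cup: the backrest spans (261-376,147) and the cup rim is centred at (320,252). Now I lower it.

Request:
{"api": "arm_command", "payload": {"commands": [{"gripper": 1, "tx": 0, "ty": 0, "tz": 0.12, "rx": 0, "ry": 0, "rz": 0}, {"gripper": 1, "tx": 0, "ty": 0, "tz": 0.28, "rx": 0, "ry": 0, "rz": 0}, {"gripper": 1, "tx": 0, "ty": 0, "tz": 0.44, "rx": 0, "ry": 0, "rz": 0}, {"gripper": 1, "tx": 0, "ty": 0, "tz": 0.6, "rx": 0, "ry": 0, "rz": 0}, {"gripper": 1, "tx": 0, "ty": 0, "tz": 0.72, "rx": 0, "ry": 0, "rz": 0}]}}

```text
time_s: 14.35
eef_pos: [0.5497, 0.2583, 0.0692]
tool_rot: [-2.342, -2.093, 0.003]
contact_force: [-0.6, 0.9, -1.7]
grip_width: 0.0695
gripper_force: 30.0
```

Request:
{"api": "arm_command", "payload": {"commands": [{"gripper": 1, "tx": 0, "ty": 0, "tz": 0.04, "rx": 0, "ry": 0, "rz": 0}, {"gripper": 1, "tx": 0, "ty": 0, "tz": 0.08, "rx": 0, "ry": 0, "rz": 0}, {"gripper": 1, "tx": 0, "ty": 0, "tz": 0.11, "rx": 0, "ry": 0, "rz": 0}, {"gripper": 1, "tx": 0, "ty": 0, "tz": 0.122, "rx": 0, "ry": 0, "rz": 0}, {"gripper": 1, "tx": 0, "ty": 0, "tz": 0.122, "rx": 0, "ry": 0, "rz": 0}]}}

```text
time_s: 14.77
eef_pos: [0.5512, 0.2601, 0.053]
tool_rot: [2.341, 2.094, 0.001]
contact_force: [-0.5, -0.4, -0.8]
grip_width: 0.0693
gripper_force: 30.0
```

Run:
```python
from plan import *
import pickle
from car import p as cp, loc
p,psi,s,M=cur(); print(p,psi,s["contact_force"],s["grip_width"],s["gripper_force"],loc(p[:2],cp))
f=pickle.load(open("f4.pkl","rb"))["wrist"]
for u,v in [(261,155),(376,155),(262,140),(375,140)]: print(loc(at(f,u,v,.087,True),cp)*1e3)
```

```text
[0.55122085 0.26012372 0.05301521] -6.3710347553926105 [-0.51496323 -0.43751521 -0.80143733] 0.0692960652754467 29.998795562423766 [0.00075989 0.06795189]
[-47.96237615 116.55373969]
[ 50.48846127 116.4114916 ]
[-46.64830077 129.46997731]
[ 49.20773978 129.33486704]
```

Request:
{"api": "arm_command", "payload": {"commands": [{"gripper": 1, "tx": 0, "ty": 0, "tz": 0.006, "rx": 0, "ry": 0, "rz": 0}, {"gripper": 0, "tx": 0, "ty": 0, "tz": 0.006, "rx": 0, "ry": 0, "rz": 0}, {"gripper": 0, "tx": 0, "ty": 0, "tz": 0.006, "rx": 0, "ry": 0, "rz": 0}, {"gripper": 0, "tx": 0, "ty": 0, "tz": 0.006, "rx": 0, "ry": 0, "rz": 0}, {"gripper": 0, "tx": 0, "ty": 0, "tz": 0.006, "rx": 0, "ry": 0, "rz": 0}]}}

```text
time_s: 15.18
eef_pos: [0.5511, 0.2604, 0.0519]
tool_rot: [2.341, 2.095, 0.001]
contact_force: [-0.7, 0.5, -0.0]
grip_width: 0.0917
gripper_force: 0.0
```

Request:
{"api": "arm_command", "payload": {"commands": [{"gripper": 0, "tx": 0, "ty": 0, "tz": -0.1, "rx": 0, "ry": 0, "rz": 0}, {"gripper": 0, "tx": 0, "ty": 0, "tz": -0.25, "rx": 0, "ry": 0, "rz": 0}, {"gripper": 0, "tx": 0, "ty": 0, "tz": -0.45, "rx": 0, "ry": 0, "rz": 0}, {"gripper": 0, "tx": 0, "ty": 0, "tz": -0.65, "rx": 0, "ry": 0, "rz": 0}, {"gripper": 0, "tx": 0, "ty": 0, "tz": -0.85, "rx": 0, "ry": 0, "rz": 0}]}}

```text
time_s: 15.6
eef_pos: [0.5506, 0.2601, 0.1804]
tool_rot: [-2.341, -2.095, 0.0]
contact_force: [1.8, -0.3, -0.5]
grip_width: 0.0918
gripper_force: 0.0
```

Request:
{"api": "arm_command", "payload": {"commands": [{"gripper": 0, "tx": 0, "ty": 0, "tz": -0.5, "rx": 0, "ry": 0, "rz": 0}, {"gripper": 0, "tx": 0, "ty": 0, "tz": -0.5, "rx": 0, "ry": 0, "rz": 0}, {"gripper": 0, "tx": 0, "ty": 0, "tz": -0.5, "rx": 0, "ry": 0, "rz": 0}, {"gripper": 0, "tx": 0, "ty": 0, "tz": -0.5, "rx": 0, "ry": 0, "rz": 0}, {"gripper": 0, "tx": 0, "ty": 0, "tz": -0.5, "rx": 0, "ry": 0, "rz": 0}]}}

```text
time_s: 16.02
eef_pos: [0.5504, 0.26, 0.2534]
tool_rot: [-2.341, -2.095, 0.001]
contact_force: [-0.2, -0.0, -1.3]
grip_width: 0.0921
gripper_force: 0.0
```

Run:
```python
from plan import *
from car import p as cp, loc
fs=snap(("wrist","top","scene"),"f5"); f=fs["wrist"]
print("sage placed",[(r:=rim(fs["wrist"],proj(f,[.5512,.2601,.06],True),"sage",True,50)),loc(r[0],cp)])
print("must",rim(fs["top"],(332,165),"mustard",False,18)); print("rust",rim(fs["top"],(425,196),"rust",False,18))
plan([(.684,-.049,.255,-60)])
```

```text
sage placed [(array([0.5528118, 0.2569137]), np.float64(123.1875), np.uint64(2837)), array([0.00268672, 0.06493151])]
must (array([ 0.6830219 , -0.05172673]), np.float64(23.984375), np.uint64(403))
rust (array([ 0.58659417, -0.34712808]), np.float64(276.046875), np.uint64(170))
from [0.5499 0.2598 0.2522] -6.36 tilt [-0.0028 -0.0013 -1.    ]
tx -0.649 ty 0.372 tz -0.006 rz 0.0993
tx -0.503 ty 0.553 tz -0.006 rz 0.0993
tx -0.309 ty 0.681 tz -0.006 rz 0.0993
  -> [ 0.684 -0.049  0.255] -60.0
```

Request:
{"api": "arm_command", "payload": {"commands": [{"gripper": 0, "tx": -0.65, "ty": 0.372, "tz": 0, "rx": 0, "ry": 0, "rz": 0.099}, {"gripper": 0, "tx": -0.65, "ty": 0.372, "tz": 0, "rx": 0, "ry": 0, "rz": 0.099}, {"gripper": 0, "tx": -0.65, "ty": 0.372, "tz": 0, "rx": 0, "ry": 0, "rz": 0.099}, {"gripper": 0, "tx": -0.65, "ty": 0.372, "tz": 0, "rx": 0, "ry": 0, "rz": 0.099}, {"gripper": 0, "tx": -0.65, "ty": 0.372, "tz": 0, "rx": 0, "ry": 0, "rz": 0.099}]}}

```text
time_s: 16.58
eef_pos: [0.5954, 0.1557, 0.2526]
tool_rot: [-2.638, -1.704, 0.003]
contact_force: [-0.8, -0.1, 0.1]
grip_width: 0.0922
gripper_force: 0.0
```

Request:
{"api": "arm_command", "payload": {"commands": [{"gripper": 0, "tx": -0.503, "ty": 0.553, "tz": 0, "rx": 0, "ry": 0, "rz": 0.099}, {"gripper": 0, "tx": -0.503, "ty": 0.553, "tz": 0, "rx": 0, "ry": 0, "rz": 0.099}, {"gripper": 0, "tx": -0.503, "ty": 0.553, "tz": 0, "rx": 0, "ry": 0, "rz": 0.099}, {"gripper": 0, "tx": -0.503, "ty": 0.553, "tz": 0, "rx": 0, "ry": 0, "rz": 0.099}, {"gripper": 0, "tx": -0.503, "ty": 0.553, "tz": 0, "rx": 0, "ry": 0, "rz": 0.099}]}}

```text
time_s: 17.0
eef_pos: [0.64, 0.0543, 0.253]
tool_rot: [-2.869, -1.277, 0.002]
contact_force: [-0.5, 0.1, -0.4]
grip_width: 0.092
gripper_force: 0.0
```

Request:
{"api": "arm_command", "payload": {"commands": [{"gripper": 0, "tx": -0.309, "ty": 0.681, "tz": 0, "rx": 0, "ry": 0, "rz": 0.099}, {"gripper": 0, "tx": -0.309, "ty": 0.681, "tz": 0, "rx": 0, "ry": 0, "rz": 0.099}, {"gripper": 0, "tx": -0.309, "ty": 0.681, "tz": 0, "rx": 0, "ry": 0, "rz": 0.099}, {"gripper": 0, "tx": -0.309, "ty": 0.681, "tz": 0, "rx": 0, "ry": 0, "rz": 0.099}, {"gripper": 0, "tx": -0.309, "ty": 0.681, "tz": 0, "rx": 0, "ry": 0, "rz": 0.099}]}}

```text
time_s: 17.42
eef_pos: [0.6849, -0.0476, 0.2532]
tool_rot: [-3.031, -0.82, 0.002]
contact_force: [-0.4, 0.1, 0.1]
grip_width: 0.092
gripper_force: 0.0
```

Run:
```python
from plan import *
fs=snap(("wrist","top","scene"),"f6"); f=fs["wrist"]
uv=proj(f,[.684,-.049,.05],True); r=rim(f,uv,"mustard",True,45); print(uv,r)
v=f["image"].copy(); q=r[0]
for z in (.06,.035):
  for t in np.linspace(0,6.28,40): cv2.circle(v,tuple(int(a) for a in proj(f,[q[0]+.035*np.cos(t),q[1]+.035*np.sin(t),z],True)),0,(255,0,255),-1)
cv2.imwrite("pics/w6.png",v[:,:,::-1])
plan([(*q,.1,-60),(*q,.0395,-60)],maxd=.2)
```

```text
[319.93953041 178.16216904] (array([ 0.68581173, -0.04865124]), np.float64(80.484375), np.uint64(2651))
from [ 0.6845 -0.0462  0.2538] -59.63 tilt [-9.e-04  7.e-04 -1.e+00]
tx -0.000 ty 0.018 tz 1.025 rz 0.0021
  -> [ 0.6858 -0.0487  0.1   ] -60.0
tx 0.000 ty 0.000 tz 0.403 rz -0.0000
  -> [ 0.6858 -0.0487  0.0395] -60.0
```

View pics/w6.png

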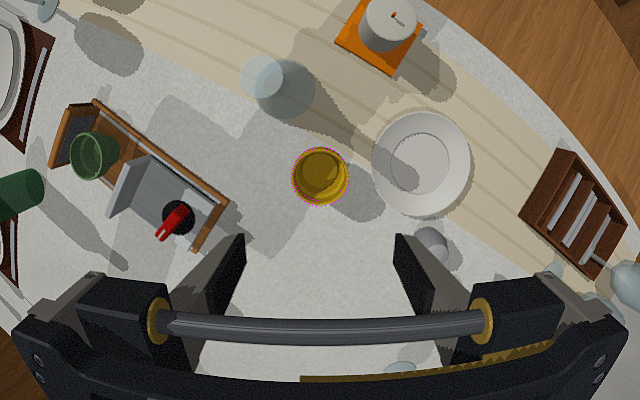

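The mustard fit overlays its rim exactly at (320,177). The sage cup stands upright in the bay at (95,155), and the vase at (275,85) and plate are clear of the fingers.

Request:
{"api": "arm_command", "payload": {"commands": [{"gripper": 0, "tx": 0, "ty": 0.018, "tz": 0.2, "rx": 0, "ry": 0, "rz": 0.002}, {"gripper": 0, "tx": 0, "ty": 0.018, "tz": 0.42, "rx": 0, "ry": 0, "rz": 0.002}, {"gripper": 0, "tx": 0, "ty": 0.018, "tz": 0.65, "rx": 0, "ry": 0, "rz": 0.002}, {"gripper": 0, "tx": 0, "ty": 0.018, "tz": 0.85, "rx": 0, "ry": 0, "rz": 0.002}, {"gripper": 0, "tx": 0, "ty": 0.018, "tz": 0.93, "rx": 0, "ry": 0, "rz": 0.002}]}}

```text
time_s: 17.98
eef_pos: [0.6835, -0.0487, 0.1103]
tool_rot: [-3.032, -0.812, 0.009]
contact_force: [-0.5, -0.2, 0.1]
grip_width: 0.0918
gripper_force: 0.0
```

Request:
{"api": "arm_command", "payload": {"commands": [{"gripper": 0, "tx": 0, "ty": 0, "tz": 0.12, "rx": 0, "ry": 0, "rz": 0}, {"gripper": 0, "tx": 0, "ty": 0, "tz": 0.26, "rx": 0, "ry": 0, "rz": 0}, {"gripper": 0, "tx": 0, "ty": 0, "tz": 0.4, "rx": 0, "ry": 0, "rz": 0}, {"gripper": 0, "tx": 0, "ty": 0, "tz": 0.49, "rx": 0, "ry": 0, "rz": 0}, {"gripper": 0, "tx": 0, "ty": 0, "tz": 0.5, "rx": 0, "ry": 0, "rz": 0}]}}

```text
time_s: 18.4
eef_pos: [0.685, -0.0497, 0.0375]
tool_rot: [-3.034, -0.81, 0.005]
contact_force: [-1.0, -0.1, -0.8]
grip_width: 0.0922
gripper_force: 0.0
```

Request:
{"api": "arm_command", "payload": {"commands": [{"gripper": 1, "tx": 0, "ty": 0, "tz": 0, "rx": 0, "ry": 0, "rz": 0}, {"gripper": 1, "tx": 0, "ty": 0, "tz": 0, "rx": 0, "ry": 0, "rz": 0}, {"gripper": 1, "tx": 0, "ty": 0, "tz": 0, "rx": 0, "ry": 0, "rz": 0}, {"gripper": 1, "tx": 0, "ty": 0, "tz": 0, "rx": 0, "ry": 0, "rz": 0}, {"gripper": 1, "tx": 0, "ty": 0, "tz": 0, "rx": 0, "ry": 0, "rz": 0}]}}

```text
time_s: 18.82
eef_pos: [0.6875, -0.0507, 0.0411]
tool_rot: [3.035, 0.808, 0.003]
contact_force: [-0.1, 2.3, 6.9]
grip_width: 0.0696
gripper_force: 30.0
```

Run:
```python
from plan import *
import pickle
p,psi,s,M=cur(); print(p,psi,s["contact_force"],s["grip_width"],s["gripper_force"])
# sage in bay from wrist f6/f5, with base at z=.012
for t in("f5","f6"):
    f=pickle.load(open(t+".pkl","rb"))["wrist"]; W=f["world_from_camera"].copy(); W[2,3]-=.012
    f=dict(f,world_from_camera=W); print(t,rim(f,proj(f,[.551,.260,.05],True),"sage",True,50))
plan([(p[0],p[1],.255,-60),(.551,.260,.255,-6.2)])
```

```text
[ 0.68745701 -0.05074353  0.0410765 ] -60.18702342535491 [-0.10194031  2.2896178   6.8515342 ] 0.06959821253873012 30.004134569317102
f5 (array([0.55305407, 0.25949043]), np.float64(77.109375), np.uint64(2837))
f6 (array([0.55216091, 0.25763208]), np.float64(75.5625), np.uint64(1914))
from [ 0.6875 -0.0507  0.0411] -60.19 tilt [ 2.1e-03  1.0e-04 -1.0e+00]
tx 0.000 ty 0.000 tz -0.713 rz -0.0005
tx 0.000 ty 0.000 tz -0.713 rz -0.0005
  -> [ 0.6875 -0.0507  0.255 ] -60.0
tx 0.083 ty -0.750 tz -0.000 rz -0.0996
tx 0.309 ty -0.688 tz -0.000 rz -0.0996
tx 0.506 ty -0.559 tz -0.000 rz -0.0996
  -> [0.551 0.26  0.255] -6.2
```

Request:
{"api": "arm_command", "payload": {"commands": [{"gripper": 1, "tx": 0, "ty": 0, "tz": -0.12, "rx": 0, "ry": 0, "rz": 0}, {"gripper": 1, "tx": 0, "ty": 0, "tz": -0.26, "rx": 0, "ry": 0, "rz": 0}, {"gripper": 1, "tx": 0, "ty": 0, "tz": -0.42, "rx": 0, "ry": 0, "rz": 0}, {"gripper": 1, "tx": 0, "ty": 0, "tz": -0.58, "rx": 0, "ry": 0, "rz": 0}, {"gripper": 1, "tx": 0, "ty": 0, "tz": -0.72, "rx": 0, "ry": 0, "rz": 0}]}}

```text
time_s: 19.23
eef_pos: [0.6867, -0.051, 0.1493]
tool_rot: [3.035, 0.808, 0.001]
contact_force: [1.3, 0.3, -1.1]
grip_width: 0.0695
gripper_force: 30.0
```

Request:
{"api": "arm_command", "payload": {"commands": [{"gripper": 1, "tx": 0, "ty": 0, "tz": -0.15, "rx": 0, "ry": 0, "rz": 0}, {"gripper": 1, "tx": 0, "ty": 0, "tz": -0.3, "rx": 0, "ry": 0, "rz": 0}, {"gripper": 1, "tx": 0, "ty": 0, "tz": -0.45, "rx": 0, "ry": 0, "rz": 0}, {"gripper": 1, "tx": 0, "ty": 0, "tz": -0.6, "rx": 0, "ry": 0, "rz": 0}, {"gripper": 1, "tx": 0, "ty": 0, "tz": -0.71, "rx": 0, "ry": 0, "rz": 0}]}}

```text
time_s: 19.65
eef_pos: [0.6869, -0.0511, 0.2565]
tool_rot: [3.035, 0.808, 0.003]
contact_force: [-0.7, -0.1, -1.4]
grip_width: 0.0692
gripper_force: 30.0
```

Request:
{"api": "arm_command", "payload": {"commands": [{"gripper": 1, "tx": 0.01, "ty": -0.12, "tz": 0, "rx": 0, "ry": 0, "rz": -0.015}, {"gripper": 1, "tx": 0.03, "ty": -0.27, "tz": 0, "rx": 0, "ry": 0, "rz": -0.035}, {"gripper": 1, "tx": 0.05, "ty": -0.43, "tz": 0, "rx": 0, "ry": 0, "rz": -0.055}, {"gripper": 1, "tx": 0.07, "ty": -0.59, "tz": 0, "rx": 0, "ry": 0, "rz": -0.078}, {"gripper": 1, "tx": 0.083, "ty": -0.75, "tz": 0, "rx": 0, "ry": 0, "rz": -0.1}]}}

```text
time_s: 20.07
eef_pos: [0.6399, 0.0544, 0.2531]
tool_rot: [-2.868, -1.28, 0.002]
contact_force: [0.2, 0.3, -0.6]
grip_width: 0.0695
gripper_force: 30.0
```

Request:
{"api": "arm_command", "payload": {"commands": [{"gripper": 1, "tx": 0.06, "ty": -0.14, "tz": 0, "rx": 0, "ry": 0, "rz": -0.02}, {"gripper": 1, "tx": 0.12, "ty": -0.28, "tz": 0, "rx": 0, "ry": 0, "rz": -0.04}, {"gripper": 1, "tx": 0.18, "ty": -0.41, "tz": 0, "rx": 0, "ry": 0, "rz": -0.06}, {"gripper": 1, "tx": 0.24, "ty": -0.55, "tz": 0, "rx": 0, "ry": 0, "rz": -0.08}, {"gripper": 1, "tx": 0.309, "ty": -0.688, "tz": 0, "rx": 0, "ry": 0, "rz": -0.1}]}}

```text
time_s: 20.48
eef_pos: [0.5943, 0.1578, 0.2532]
tool_rot: [-2.633, -1.713, 0.002]
contact_force: [0.6, 1.3, -0.6]
grip_width: 0.0696
gripper_force: 30.0
```

Request:
{"api": "arm_command", "payload": {"commands": [{"gripper": 1, "tx": 0.12, "ty": -0.14, "tz": 0, "rx": 0, "ry": 0, "rz": -0.02}, {"gripper": 1, "tx": 0.25, "ty": -0.28, "tz": 0, "rx": 0, "ry": 0, "rz": -0.04}, {"gripper": 1, "tx": 0.38, "ty": -0.42, "tz": 0, "rx": 0, "ry": 0, "rz": -0.07}, {"gripper": 1, "tx": 0.5, "ty": -0.55, "tz": 0, "rx": 0, "ry": 0, "rz": -0.1}, {"gripper": 1, "tx": 0.5, "ty": -0.556, "tz": 0, "rx": 0, "ry": 0, "rz": -0.1}]}}

```text
time_s: 20.9
eef_pos: [0.5479, 0.2631, 0.2532]
tool_rot: [-2.326, -2.108, 0.001]
contact_force: [0.4, -0.3, -1.6]
grip_width: 0.0697
gripper_force: 30.0
```

Run:
```python
from plan import *
grab_frame("top")
p,psi,s,M=cur(); print(p,psi,s["contact_force"],s["grip_width"],s["gripper_force"])
plan([(.552,.259,.13,-6.2),(.552,.259,.082,-6.2)])
```

```text
[0.54856141 0.26133806 0.2532575 ] -5.895535372091856 [ 0.44530587 -0.04720276 -2.20560455] 0.06966921776319729 29.998159082606435
from [0.5486 0.2613 0.2533] -5.9 tilt [-0.0014  0.     -1.    ]
tx -0.013 ty 0.024 tz 0.822 rz 0.0017
  -> [0.552 0.259 0.13 ] -6.2
tx 0.000 ty 0.000 tz 0.320 rz -0.0000
  -> [0.552 0.259 0.082] -6.2
```

Request:
{"api": "arm_command", "payload": {"commands": [{"gripper": 1, "tx": -0.006, "ty": 0.012, "tz": 0.14, "rx": 0, "ry": 0, "rz": 0.001}, {"gripper": 1, "tx": -0.01, "ty": 0.02, "tz": 0.32, "rx": 0, "ry": 0, "rz": 0.0017}, {"gripper": 1, "tx": -0.013, "ty": 0.024, "tz": 0.52, "rx": 0, "ry": 0, "rz": 0.0017}, {"gripper": 1, "tx": -0.013, "ty": 0.024, "tz": 0.7, "rx": 0, "ry": 0, "rz": 0.0017}, {"gripper": 1, "tx": -0.013, "ty": 0.024, "tz": 0.82, "rx": 0, "ry": 0, "rz": 0.0017}]}}

```text
time_s: 21.37
eef_pos: [0.5525, 0.2554, 0.1279]
tool_rot: [-2.344, -2.091, 0.005]
contact_force: [-1.2, -0.4, -2.2]
grip_width: 0.0695
gripper_force: 30.0
```

Run:
```python
from plan import *
import pickle
fs=snap(("scene","wrist"),"f7")
p,psi,s,M=cur(); print(p,psi)
a=fs["wrist"]["image"][100:340,180:460];b=fs["scene"]["image"][200:320,300:440]
cv2.imwrite("pics/w7.png",np.vstack([cv2.resize(a,(560,480)) ,np.zeros((1,560,3),np.uint8)])[:,:,::-1])
cv2.imwrite("pics/s7.png",cv2.resize(b,None,fx=5,fy=5,interpolation=cv2.INTER_CUBIC)[:,:,::-1])
plan([(.552,.259,.079,-6.2)])
```

```text
[0.55148427 0.25499521 0.12735554] -6.542223127507285
from [0.5515 0.255  0.1274] -6.54 tilt [-0.006  -0.0031 -1.    ]
tx 0.027 ty 0.000 tz 0.322 rz -0.0019
  -> [0.552 0.259 0.079] -6.2
```

View pics/s7.png

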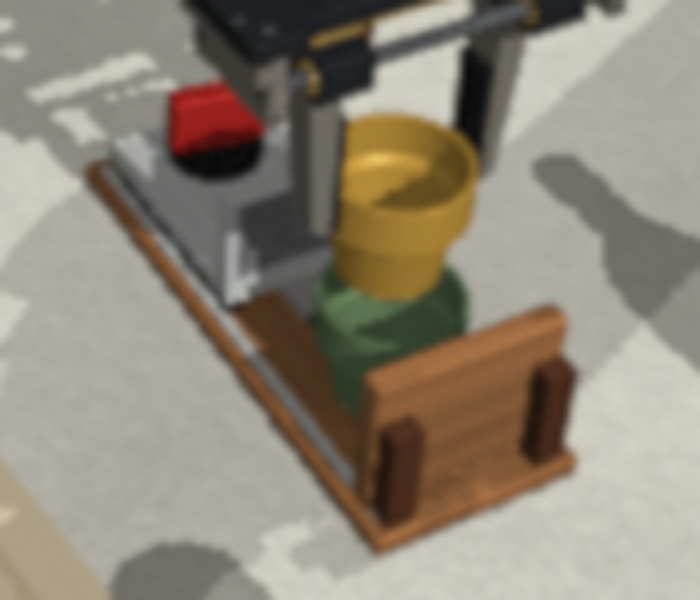

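The mustard cup hangs just above the sage bore at crop (390,290), aligned within a few mm. I'll let it settle, then lower in steps.

Request:
{"api": "arm_command", "payload": {"commands": [{"gripper": 1, "tx": 0, "ty": 0, "tz": 0, "rx": 0, "ry": 0, "rz": 0}, {"gripper": 1, "tx": 0, "ty": 0, "tz": 0, "rx": 0, "ry": 0, "rz": 0}, {"gripper": 1, "tx": 0, "ty": 0, "tz": 0, "rx": 0, "ry": 0, "rz": 0}, {"gripper": 1, "tx": 0, "ty": 0, "tz": 0, "rx": 0, "ry": 0, "rz": 0}, {"gripper": 1, "tx": 0, "ty": 0, "tz": 0, "rx": 0, "ry": 0, "rz": 0}]}}

```text
time_s: 21.88
eef_pos: [0.5546, 0.2571, 0.1322]
tool_rot: [2.343, 2.092, 0.003]
contact_force: [0.4, 0.3, -1.3]
grip_width: 0.0697
gripper_force: 30.0
```

Run:
```python
from plan import *
plan([(.552,.259,.082,-6.2)])
```

```text
from [0.5546 0.2571 0.1322] -6.49 tilt [ 1.7e-03  7.0e-04 -1.0e+00]
tx 0.011 ty -0.019 tz 0.334 rz -0.0016
  -> [0.552 0.259 0.082] -6.2
```

Request:
{"api": "arm_command", "payload": {"commands": [{"gripper": 1, "tx": 0.017, "ty": -0.021, "tz": 0.04, "rx": 0, "ry": 0, "rz": -0.0016}, {"gripper": 1, "tx": 0.017, "ty": -0.021, "tz": 0.08, "rx": 0, "ry": 0, "rz": -0.0016}, {"gripper": 1, "tx": 0.017, "ty": -0.021, "tz": 0.12, "rx": 0, "ry": 0, "rz": -0.0016}, {"gripper": 1, "tx": 0.017, "ty": -0.021, "tz": 0.15, "rx": 0, "ry": 0, "rz": -0.0016}, {"gripper": 1, "tx": 0.017, "ty": -0.021, "tz": 0.16, "rx": 0, "ry": 0, "rz": -0.0016}]}}

```text
time_s: 22.3
eef_pos: [0.5505, 0.2595, 0.1057]
tool_rot: [-2.338, -2.098, 0.003]
contact_force: [-1.1, 0.4, -1.4]
grip_width: 0.0699
gripper_force: 30.0
```

Request:
{"api": "arm_command", "payload": {"commands": [{"gripper": 1, "tx": 0, "ty": 0, "tz": 0.04, "rx": 0, "ry": 0, "rz": 0}, {"gripper": 1, "tx": 0, "ty": 0, "tz": 0.08, "rx": 0, "ry": 0, "rz": 0}, {"gripper": 1, "tx": 0, "ty": 0, "tz": 0.12, "rx": 0, "ry": 0, "rz": 0}, {"gripper": 1, "tx": 0, "ty": 0, "tz": 0.15, "rx": 0, "ry": 0, "rz": 0}, {"gripper": 1, "tx": 0, "ty": 0, "tz": 0.16, "rx": 0, "ry": 0, "rz": 0}]}}

```text
time_s: 22.72
eef_pos: [0.5507, 0.2595, 0.0819]
tool_rot: [-2.338, -2.098, 0.002]
contact_force: [0.4, 0.4, -1.3]
grip_width: 0.0699
gripper_force: 30.0
```

Run:
```python
from plan import *
p,psi,s,M=cur(); print(p,psi,s["contact_force"],s["ft_torque"])
```

```text
[0.55070345 0.2594798  0.08192589] -6.201505819712929 [ 0.42576554  0.35317142 -1.32084276] [-0.06270893  0.07818261  0.02068357]
```

Request:
{"api": "arm_command", "payload": {"commands": [{"gripper": 1, "tx": 0, "ty": 0, "tz": 0.007, "rx": 0, "ry": 0, "rz": 0}, {"gripper": 1, "tx": 0, "ty": 0, "tz": 0.014, "rx": 0, "ry": 0, "rz": 0}, {"gripper": 1, "tx": 0, "ty": 0, "tz": 0.02, "rx": 0, "ry": 0, "rz": 0}, {"gripper": 1, "tx": 0, "ty": 0, "tz": 0.023, "rx": 0, "ry": 0, "rz": 0}, {"gripper": 1, "tx": 0, "ty": 0, "tz": 0.023, "rx": 0, "ry": 0, "rz": 0}]}}

```text
time_s: 23.13
eef_pos: [0.5513, 0.2598, 0.0797]
tool_rot: [2.338, 2.098, 0.0]
contact_force: [0.1, -0.1, -1.6]
grip_width: 0.0698
gripper_force: 30.0
```

Request:
{"api": "arm_command", "payload": {"commands": [{"gripper": 0, "tx": 0, "ty": 0, "tz": 0, "rx": 0, "ry": 0, "rz": 0}, {"gripper": 0, "tx": 0, "ty": 0, "tz": 0, "rx": 0, "ry": 0, "rz": 0}, {"gripper": 0, "tx": 0, "ty": 0, "tz": 0, "rx": 0, "ry": 0, "rz": 0}, {"gripper": 0, "tx": 0, "ty": 0, "tz": 0, "rx": 0, "ry": 0, "rz": 0}, {"gripper": 0, "tx": 0, "ty": 0, "tz": 0, "rx": 0, "ry": 0, "rz": 0}]}}

```text
time_s: 23.55
eef_pos: [0.5513, 0.2598, 0.0798]
tool_rot: [2.338, 2.098, 0.0]
contact_force: [0.6, 0.8, 0.6]
grip_width: 0.0922
gripper_force: 0.0
```

Request:
{"api": "arm_command", "payload": {"commands": [{"gripper": 0, "tx": 0, "ty": 0, "tz": -0.1, "rx": 0, "ry": 0, "rz": 0}, {"gripper": 0, "tx": 0, "ty": 0, "tz": -0.25, "rx": 0, "ry": 0, "rz": 0}, {"gripper": 0, "tx": 0, "ty": 0, "tz": -0.45, "rx": 0, "ry": 0, "rz": 0}, {"gripper": 0, "tx": 0, "ty": 0, "tz": -0.65, "rx": 0, "ry": 0, "rz": 0}, {"gripper": 0, "tx": 0, "ty": 0, "tz": -0.85, "rx": 0, "ry": 0, "rz": 0}]}}

```text
time_s: 23.97
eef_pos: [0.5509, 0.2596, 0.2084]
tool_rot: [-2.338, -2.098, 0.001]
contact_force: [0.3, -0.2, 0.1]
grip_width: 0.0919
gripper_force: 0.0
```

Request:
{"api": "arm_command", "payload": {"commands": [{"gripper": 0, "tx": 0, "ty": 0, "tz": -0.3, "rx": 0, "ry": 0, "rz": 0}, {"gripper": 0, "tx": 0, "ty": 0, "tz": -0.3, "rx": 0, "ry": 0, "rz": 0}, {"gripper": 0, "tx": 0, "ty": 0, "tz": -0.3, "rx": 0, "ry": 0, "rz": 0}, {"gripper": 0, "tx": 0, "ty": 0, "tz": -0.3, "rx": 0, "ry": 0, "rz": 0}, {"gripper": 0, "tx": 0, "ty": 0, "tz": -0.3, "rx": 0, "ry": 0, "rz": 0}]}}

```text
time_s: 24.38
eef_pos: [0.5503, 0.2593, 0.2504]
tool_rot: [-2.338, -2.098, 0.004]
contact_force: [0.0, -0.6, 0.3]
grip_width: 0.0918
gripper_force: 0.0
```

Run:
```python
from plan import *
fs=snap(("wrist","top","scene"),"f8"); f=fs["wrist"]
W=f["world_from_camera"].copy(); W[2,3]-=.037; g=dict(f,world_from_camera=W)
uv=proj(g,[.551,.2595,.05],True); r=rim(g,uv,"mustard",True,50); print("must placed",r)
b=fs["scene"]["image"][200:320,300:440]; a=fs["top"]["image"][150:230,360:480]
cv2.imwrite("pics/s8.png",np.hstack([cv2.resize(x,(400,342),interpolation=cv2.INTER_CUBIC) for x in(b,a)])[:,:,::-1])
for n,t,e in (("top","rust",(425,196)),): print(rim(fs[n],e,t,False,18))
us=proj(fs["scene"],[.585,-.34,.04]);print(us,rim(fs["scene"],us,"rust",False,24))
plan([(.585,-.341,.25,-6.2)])
```

```text
must placed (array([0.56057568, 0.27837218]), np.float64(4026.890625), np.uint64(7472))
(array([ 0.58462542, -0.34745621]), np.float64(228.21875), np.uint64(218))
[253.58576103 164.82794503] (array([ 0.5845851 , -0.33863962]), np.float64(100.296875), np.uint64(329))
from [0.5505 0.2594 0.2504] -6.2 tilt [-0.0024 -0.0011 -1.    ]
tx -0.791 ty 0.132 tz 0.001 rz -0.0000
tx -0.791 ty 0.132 tz 0.001 rz -0.0000
tx -0.791 ty 0.132 tz 0.001 rz -0.0000
tx -0.791 ty 0.132 tz 0.001 rz -0.0000
tx -0.791 ty 0.132 tz 0.001 rz -0.0000
  -> [ 0.585 -0.341  0.25 ] -6.2
```

View pics/s8.png

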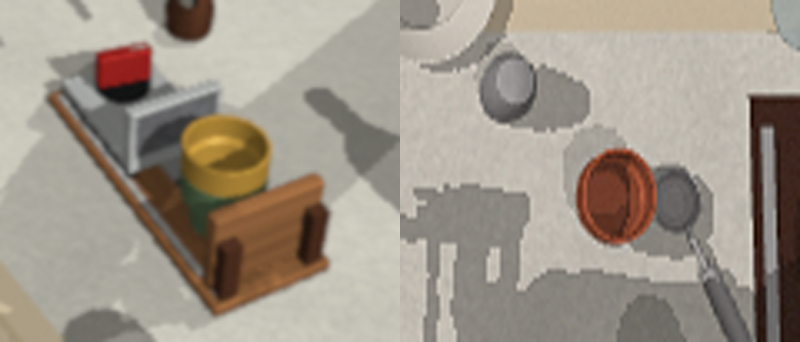

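Mustard is nested neatly on sage. The rust rim is at about (425,196), with the spoon bowl right beside it and the salt pot clear. Moving to rust.

Request:
{"api": "arm_command", "payload": {"commands": [{"gripper": 0, "tx": -0.79, "ty": 0.132, "tz": 0, "rx": 0, "ry": 0, "rz": 0}, {"gripper": 0, "tx": -0.79, "ty": 0.132, "tz": 0, "rx": 0, "ry": 0, "rz": 0}, {"gripper": 0, "tx": -0.79, "ty": 0.132, "tz": 0, "rx": 0, "ry": 0, "rz": 0}, {"gripper": 0, "tx": -0.79, "ty": 0.132, "tz": 0, "rx": 0, "ry": 0, "rz": 0}, {"gripper": 0, "tx": -0.79, "ty": 0.132, "tz": 0, "rx": 0, "ry": 0, "rz": 0}]}}

```text
time_s: 24.95
eef_pos: [0.5579, 0.1381, 0.2513]
tool_rot: [-2.341, -2.094, 0.002]
contact_force: [-0.4, 0.4, 0.0]
grip_width: 0.0918
gripper_force: 0.0
```

Request:
{"api": "arm_command", "payload": {"commands": [{"gripper": 0, "tx": -0.79, "ty": 0.132, "tz": 0, "rx": 0, "ry": 0, "rz": 0}, {"gripper": 0, "tx": -0.79, "ty": 0.132, "tz": 0, "rx": 0, "ry": 0, "rz": 0}, {"gripper": 0, "tx": -0.79, "ty": 0.132, "tz": 0, "rx": 0, "ry": 0, "rz": 0}, {"gripper": 0, "tx": -0.79, "ty": 0.132, "tz": 0, "rx": 0, "ry": 0, "rz": 0}, {"gripper": 0, "tx": -0.79, "ty": 0.132, "tz": 0, "rx": 0, "ry": 0, "rz": 0}]}}

```text
time_s: 25.37
eef_pos: [0.565, 0.0193, 0.2515]
tool_rot: [-2.34, -2.095, 0.0]
contact_force: [-0.3, -0.5, -0.3]
grip_width: 0.0921
gripper_force: 0.0
```

Request:
{"api": "arm_command", "payload": {"commands": [{"gripper": 0, "tx": -0.79, "ty": 0.132, "tz": 0, "rx": 0, "ry": 0, "rz": 0}, {"gripper": 0, "tx": -0.79, "ty": 0.132, "tz": 0, "rx": 0, "ry": 0, "rz": 0}, {"gripper": 0, "tx": -0.79, "ty": 0.132, "tz": 0, "rx": 0, "ry": 0, "rz": 0}, {"gripper": 0, "tx": -0.79, "ty": 0.132, "tz": 0, "rx": 0, "ry": 0, "rz": 0}, {"gripper": 0, "tx": -0.79, "ty": 0.132, "tz": 0, "rx": 0, "ry": 0, "rz": 0}]}}

```text
time_s: 25.78
eef_pos: [0.5722, -0.0998, 0.2516]
tool_rot: [-2.339, -2.096, -0.0]
contact_force: [-1.9, 1.0, -1.0]
grip_width: 0.0924
gripper_force: 0.0
```

Request:
{"api": "arm_command", "payload": {"commands": [{"gripper": 0, "tx": -0.79, "ty": 0.132, "tz": 0, "rx": 0, "ry": 0, "rz": 0}, {"gripper": 0, "tx": -0.79, "ty": 0.132, "tz": 0, "rx": 0, "ry": 0, "rz": 0}, {"gripper": 0, "tx": -0.79, "ty": 0.132, "tz": 0, "rx": 0, "ry": 0, "rz": 0}, {"gripper": 0, "tx": -0.79, "ty": 0.132, "tz": 0, "rx": 0, "ry": 0, "rz": 0}, {"gripper": 0, "tx": -0.79, "ty": 0.132, "tz": 0, "rx": 0, "ry": 0, "rz": 0}]}}

```text
time_s: 26.2
eef_pos: [0.5793, -0.2191, 0.2515]
tool_rot: [-2.338, -2.097, -0.001]
contact_force: [0.2, 1.4, -0.6]
grip_width: 0.0918
gripper_force: 0.0
```

Request:
{"api": "arm_command", "payload": {"commands": [{"gripper": 0, "tx": -0.4, "ty": 0.065, "tz": 0, "rx": 0, "ry": 0, "rz": 0}, {"gripper": 0, "tx": -0.79, "ty": 0.132, "tz": 0, "rx": 0, "ry": 0, "rz": 0}, {"gripper": 0, "tx": -0.79, "ty": 0.132, "tz": 0, "rx": 0, "ry": 0, "rz": 0}, {"gripper": 0, "tx": -0.79, "ty": 0.132, "tz": 0, "rx": 0, "ry": 0, "rz": 0}, {"gripper": 0, "tx": -0.79, "ty": 0.132, "tz": 0, "rx": 0, "ry": 0, "rz": 0}]}}

```text
time_s: 26.62
eef_pos: [0.5863, -0.3386, 0.2514]
tool_rot: [-2.338, -2.097, -0.001]
contact_force: [-0.5, 1.1, -0.5]
grip_width: 0.0916
gripper_force: 0.0
```

Run:
```python
from plan import *
f0=grab_frame("top"); fs=snap(("wrist",),"f9"); f=fs["wrist"]
print("glass foot",at(f0,438.6,251,0),"bowl",at(f0,455,253,.16))
uv=proj(f,[.585,-.341,.05],True); r=rim(f,uv,"rust",True,45); print(uv,r)
v=f["image"].copy(); q=r[0]
for z in (.06,.035):
  for t in np.linspace(0,6.28,40): cv2.circle(v,tuple(int(a) for a in proj(f,[q[0]+.035*np.cos(t),q[1]+.035*np.sin(t),z],True)),0,(0,255,255),-1)
cv2.imwrite("pics/w9.png",v[:,:,::-1])
plan([(*q,.1,-6.2),(*q,.0395,-6.2)],maxd=.2)
```

```text
glass foot [ 0.41114783 -0.39721522] bowl [ 0.41338935 -0.38713686]
[318.347151   180.07878945] (array([ 0.58804515, -0.3408772 ]), np.float64(168.796875), np.uint64(2567))
from [ 0.5861 -0.3372  0.2517] -6.11 tilt [-6.0e-04  1.4e-03 -1.0e+00]
tx -0.023 ty 0.015 tz 1.011 rz 0.0005
  -> [ 0.588  -0.3409  0.1   ] -6.2
tx 0.000 ty 0.000 tz 0.403 rz -0.0000
  -> [ 0.588  -0.3409  0.0395] -6.2
```

View pics/w9.png

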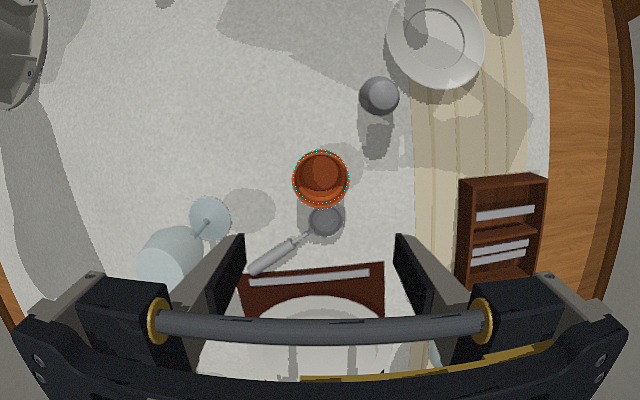

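The rust fit overlays its rim at (320,180). The spoon bowl is just below it at (327,218), the wine glass at (170,255) is clear, and the finger sides are free.

Request:
{"api": "arm_command", "payload": {"commands": [{"gripper": 0, "tx": -0.022, "ty": 0.013, "tz": 0.2, "rx": 0, "ry": 0, "rz": 0}, {"gripper": 0, "tx": -0.022, "ty": 0.013, "tz": 0.42, "rx": 0, "ry": 0, "rz": 0}, {"gripper": 0, "tx": -0.022, "ty": 0.013, "tz": 0.65, "rx": 0, "ry": 0, "rz": 0}, {"gripper": 0, "tx": -0.022, "ty": 0.013, "tz": 0.85, "rx": 0, "ry": 0, "rz": 0}, {"gripper": 0, "tx": -0.022, "ty": 0.013, "tz": 0.93, "rx": 0, "ry": 0, "rz": 0}]}}

```text
time_s: 27.13
eef_pos: [0.5855, -0.3395, 0.1085]
tool_rot: [-2.332, -2.097, 0.002]
contact_force: [-0.4, 0.7, -0.8]
grip_width: 0.0914
gripper_force: 0.0
```

Request:
{"api": "arm_command", "payload": {"commands": [{"gripper": 0, "tx": 0, "ty": 0, "tz": 0.12, "rx": 0, "ry": 0, "rz": 0}, {"gripper": 0, "tx": 0, "ty": 0, "tz": 0.26, "rx": 0, "ry": 0, "rz": 0}, {"gripper": 0, "tx": 0, "ty": 0, "tz": 0.38, "rx": 0, "ry": 0, "rz": 0}, {"gripper": 0, "tx": 0, "ty": 0, "tz": 0.47, "rx": 0, "ry": 0, "rz": 0}, {"gripper": 0, "tx": 0, "ty": 0, "tz": 0.48, "rx": 0, "ry": 0, "rz": 0}]}}

```text
time_s: 27.55
eef_pos: [0.5865, -0.3414, 0.0388]
tool_rot: [-2.335, -2.097, 0.001]
contact_force: [0.4, -1.2, -0.1]
grip_width: 0.092
gripper_force: 0.0
```

Request:
{"api": "arm_command", "payload": {"commands": [{"gripper": 0, "tx": 0, "ty": 0, "tz": 0, "rx": 0, "ry": 0, "rz": 0}, {"gripper": 0, "tx": 0, "ty": 0, "tz": 0, "rx": 0, "ry": 0, "rz": 0}, {"gripper": 0, "tx": 0, "ty": 0, "tz": 0, "rx": 0, "ry": 0, "rz": 0}, {"gripper": 0, "tx": 0, "ty": 0, "tz": 0, "rx": 0, "ry": 0, "rz": 0}, {"gripper": 0, "tx": 0, "ty": 0, "tz": 0, "rx": 0, "ry": 0, "rz": 0}]}}

```text
time_s: 27.97
eef_pos: [0.5877, -0.3438, 0.0416]
tool_rot: [2.337, 2.097, 0.001]
contact_force: [-0.1, -0.0, 0.4]
grip_width: 0.092
gripper_force: 0.0
```

Run:
```python
from plan import *
plan([(.588,-.3409,.04,-6.2)])
```

```text
from [ 0.5877 -0.3438  0.0416] -6.21 tilt [ 1.2e-03 -7.0e-04 -1.0e+00]
tx 0.019 ty -0.000 tz 0.011 rz -0.0000
  -> [ 0.588  -0.3409  0.04  ] -6.2
```

Correct 3 mm, grip, lift, and carry back.

Request:
{"api": "arm_command", "payload": {"commands": [{"gripper": 0, "tx": 0.018, "ty": 0, "tz": 0.008, "rx": 0, "ry": 0, "rz": 0}, {"gripper": 0, "tx": 0.018, "ty": 0, "tz": 0.008, "rx": 0, "ry": 0, "rz": 0}, {"gripper": 1, "tx": 0.018, "ty": 0, "tz": 0.008, "rx": 0, "ry": 0, "rz": 0}, {"gripper": 1, "tx": 0.018, "ty": 0, "tz": 0.008, "rx": 0, "ry": 0, "rz": 0}, {"gripper": 1, "tx": 0.018, "ty": 0, "tz": 0.008, "rx": 0, "ry": 0, "rz": 0}]}}

```text
time_s: 28.38
eef_pos: [0.5875, -0.3408, 0.0394]
tool_rot: [-2.338, -2.098, 0.0]
contact_force: [0.8, -0.1, 0.3]
grip_width: 0.0743
gripper_force: 0.0
```

Request:
{"api": "arm_command", "payload": {"commands": [{"gripper": 1, "tx": 0, "ty": 0, "tz": 0, "rx": 0, "ry": 0, "rz": 0}, {"gripper": 1, "tx": 0, "ty": 0, "tz": 0, "rx": 0, "ry": 0, "rz": 0}, {"gripper": 1, "tx": 0, "ty": 0, "tz": 0, "rx": 0, "ry": 0, "rz": 0}, {"gripper": 1, "tx": 0, "ty": 0, "tz": 0, "rx": 0, "ry": 0, "rz": 0}, {"gripper": 1, "tx": 0, "ty": 0, "tz": 0, "rx": 0, "ry": 0, "rz": 0}]}}

```text
time_s: 28.8
eef_pos: [0.5874, -0.3408, 0.0393]
tool_rot: [-2.338, -2.098, 0.0]
contact_force: [-1.7, -0.4, -0.1]
grip_width: 0.0697
gripper_force: 30.0
```

Request:
{"api": "arm_command", "payload": {"commands": [{"gripper": 1, "tx": 0, "ty": 0, "tz": -0.12, "rx": 0, "ry": 0, "rz": 0}, {"gripper": 1, "tx": 0, "ty": 0, "tz": -0.3, "rx": 0, "ry": 0, "rz": 0}, {"gripper": 1, "tx": 0, "ty": 0, "tz": -0.5, "rx": 0, "ry": 0, "rz": 0}, {"gripper": 1, "tx": 0, "ty": 0, "tz": -0.7, "rx": 0, "ry": 0, "rz": 0}, {"gripper": 1, "tx": 0, "ty": 0, "tz": -0.9, "rx": 0, "ry": 0, "rz": 0}]}}

```text
time_s: 29.22
eef_pos: [0.5871, -0.3405, 0.1753]
tool_rot: [-2.338, -2.097, 0.0]
contact_force: [0.6, -0.8, -1.9]
grip_width: 0.0695
gripper_force: 30.0
```

Request:
{"api": "arm_command", "payload": {"commands": [{"gripper": 1, "tx": 0, "ty": 0, "tz": -0.15, "rx": 0, "ry": 0, "rz": 0}, {"gripper": 1, "tx": 0, "ty": 0, "tz": -0.3, "rx": 0, "ry": 0, "rz": 0}, {"gripper": 1, "tx": 0, "ty": 0, "tz": -0.45, "rx": 0, "ry": 0, "rz": 0}, {"gripper": 1, "tx": 0, "ty": 0, "tz": -0.5, "rx": 0, "ry": 0, "rz": 0}, {"gripper": 1, "tx": 0, "ty": 0, "tz": -0.5, "rx": 0, "ry": 0, "rz": 0}]}}

```text
time_s: 29.63
eef_pos: [0.5885, -0.3413, 0.2514]
tool_rot: [2.336, 2.096, 0.002]
contact_force: [0.4, -0.4, -0.8]
grip_width: 0.0698
gripper_force: 30.0
```

Run:
```python
from plan import *
p,psi,s,M=cur(); print(s["grip_width"],s["gripper_force"])
plan([(.5513,.2598,.25,-6.2)],maxd=.13)
```

```text
0.06978730470872459 29.999527777545154
from [ 0.5885 -0.3413  0.2514] -6.2 tilt [ 0.0032 -0.0019 -1.    ]
tx 0.791 ty -0.136 tz 0.002 rz 0.0000
tx 0.791 ty -0.136 tz 0.002 rz 0.0000
tx 0.791 ty -0.136 tz 0.002 rz 0.0000
tx 0.791 ty -0.136 tz 0.002 rz 0.0000
tx 0.791 ty -0.136 tz 0.002 rz 0.0000
  -> [0.5513 0.2598 0.25  ] -6.2
```

Request:
{"api": "arm_command", "payload": {"commands": [{"gripper": 1, "tx": 0.12, "ty": -0.02, "tz": 0, "rx": 0, "ry": 0, "rz": 0}, {"gripper": 1, "tx": 0.27, "ty": -0.046, "tz": 0, "rx": 0, "ry": 0, "rz": 0}, {"gripper": 1, "tx": 0.44, "ty": -0.076, "tz": 0, "rx": 0, "ry": 0, "rz": 0}, {"gripper": 1, "tx": 0.61, "ty": -0.105, "tz": 0, "rx": 0, "ry": 0, "rz": 0}, {"gripper": 1, "tx": 0.79, "ty": -0.136, "tz": 0, "rx": 0, "ry": 0, "rz": 0}]}}

```text
time_s: 30.05
eef_pos: [0.5786, -0.2188, 0.2469]
tool_rot: [-2.336, -2.095, 0.002]
contact_force: [0.6, 0.6, -1.6]
grip_width: 0.0698
gripper_force: 30.0
```

Request:
{"api": "arm_command", "payload": {"commands": [{"gripper": 1, "tx": 0.16, "ty": -0.027, "tz": 0, "rx": 0, "ry": 0, "rz": 0}, {"gripper": 1, "tx": 0.32, "ty": -0.054, "tz": 0, "rx": 0, "ry": 0, "rz": 0}, {"gripper": 1, "tx": 0.48, "ty": -0.081, "tz": 0, "rx": 0, "ry": 0, "rz": 0}, {"gripper": 1, "tx": 0.64, "ty": -0.11, "tz": 0, "rx": 0, "ry": 0, "rz": 0}, {"gripper": 1, "tx": 0.79, "ty": -0.136, "tz": 0, "rx": 0, "ry": 0, "rz": 0}]}}

```text
time_s: 30.47
eef_pos: [0.5709, -0.0986, 0.2471]
tool_rot: [-2.336, -2.096, 0.003]
contact_force: [0.1, 0.6, -1.7]
grip_width: 0.0699
gripper_force: 30.0
```

Request:
{"api": "arm_command", "payload": {"commands": [{"gripper": 1, "tx": 0.16, "ty": -0.027, "tz": 0, "rx": 0, "ry": 0, "rz": 0}, {"gripper": 1, "tx": 0.32, "ty": -0.054, "tz": 0, "rx": 0, "ry": 0, "rz": 0}, {"gripper": 1, "tx": 0.48, "ty": -0.081, "tz": 0, "rx": 0, "ry": 0, "rz": 0}, {"gripper": 1, "tx": 0.64, "ty": -0.11, "tz": 0, "rx": 0, "ry": 0, "rz": 0}, {"gripper": 1, "tx": 0.79, "ty": -0.136, "tz": 0, "rx": 0, "ry": 0, "rz": 0}]}}

```text
time_s: 30.88
eef_pos: [0.5633, 0.0211, 0.2472]
tool_rot: [-2.336, -2.097, 0.004]
contact_force: [0.8, -0.3, -2.1]
grip_width: 0.0695
gripper_force: 30.0
```

Request:
{"api": "arm_command", "payload": {"commands": [{"gripper": 1, "tx": 0.16, "ty": -0.027, "tz": 0, "rx": 0, "ry": 0, "rz": 0}, {"gripper": 1, "tx": 0.32, "ty": -0.054, "tz": 0, "rx": 0, "ry": 0, "rz": 0}, {"gripper": 1, "tx": 0.48, "ty": -0.081, "tz": 0, "rx": 0, "ry": 0, "rz": 0}, {"gripper": 1, "tx": 0.64, "ty": -0.11, "tz": 0, "rx": 0, "ry": 0, "rz": 0}, {"gripper": 1, "tx": 0.79, "ty": -0.136, "tz": 0, "rx": 0, "ry": 0, "rz": 0}]}}

```text
time_s: 31.3
eef_pos: [0.5557, 0.1408, 0.2472]
tool_rot: [-2.337, -2.097, 0.004]
contact_force: [0.6, -0.2, -1.2]
grip_width: 0.0698
gripper_force: 30.0
```

Request:
{"api": "arm_command", "payload": {"commands": [{"gripper": 1, "tx": 0.16, "ty": -0.027, "tz": 0, "rx": 0, "ry": 0, "rz": 0}, {"gripper": 1, "tx": 0.32, "ty": -0.054, "tz": 0, "rx": 0, "ry": 0, "rz": 0}, {"gripper": 1, "tx": 0.48, "ty": -0.081, "tz": 0, "rx": 0, "ry": 0, "rz": 0}, {"gripper": 1, "tx": 0.64, "ty": -0.11, "tz": 0, "rx": 0, "ry": 0, "rz": 0}, {"gripper": 1, "tx": 0.79, "ty": -0.136, "tz": 0, "rx": 0, "ry": 0, "rz": 0}]}}

```text
time_s: 31.72
eef_pos: [0.5482, 0.2606, 0.2471]
tool_rot: [-2.337, -2.098, 0.005]
contact_force: [0.9, -0.4, -2.0]
grip_width: 0.0695
gripper_force: 30.0
```

Request:
{"api": "arm_command", "payload": {"commands": [{"gripper": 1, "tx": 0, "ty": 0, "tz": 0.12, "rx": 0, "ry": 0, "rz": 0}, {"gripper": 1, "tx": 0, "ty": 0, "tz": 0.26, "rx": 0, "ry": 0, "rz": 0}, {"gripper": 1, "tx": 0, "ty": 0, "tz": 0.4, "rx": 0, "ry": 0, "rz": 0}, {"gripper": 1, "tx": 0, "ty": 0, "tz": 0.52, "rx": 0, "ry": 0, "rz": 0}, {"gripper": 1, "tx": 0, "ty": 0, "tz": 0.6, "rx": 0, "ry": 0, "rz": 0}]}}

```text
time_s: 32.13
eef_pos: [0.5475, 0.2588, 0.1554]
tool_rot: [-2.337, -2.097, 0.008]
contact_force: [-0.6, -0.7, -2.2]
grip_width: 0.0696
gripper_force: 30.0
```

Request:
{"api": "arm_command", "payload": {"commands": [{"gripper": 1, "tx": 0, "ty": 0, "tz": 0, "rx": 0, "ry": 0, "rz": 0}, {"gripper": 1, "tx": 0, "ty": 0, "tz": 0, "rx": 0, "ry": 0, "rz": 0}, {"gripper": 1, "tx": 0, "ty": 0, "tz": 0, "rx": 0, "ry": 0, "rz": 0}, {"gripper": 1, "tx": 0, "ty": 0, "tz": 0, "rx": 0, "ry": 0, "rz": 0}, {"gripper": 1, "tx": 0, "ty": 0, "tz": 0, "rx": 0, "ry": 0, "rz": 0}]}}

```text
time_s: 32.55
eef_pos: [0.5507, 0.2595, 0.1605]
tool_rot: [2.338, 2.098, 0.003]
contact_force: [0.3, 0.1, -2.4]
grip_width: 0.0698
gripper_force: 30.0
```

Run:
```python
from plan import *
p,psi,s,M=cur(); print(s["grip_width"],s["gripper_force"])
fs=snap(("top","scene"),"fA")
plan([(.5513,.2598,.107,-6.2)],maxd=.13)
```

```text
0.06983514308753443 29.999567661434412
from [0.5505 0.2594 0.1602] -6.21 tilt [ 1.2e-03  6.0e-04 -1.0e+00]
tx 0.003 ty 0.005 tz 0.355 rz -0.0000
  -> [0.5513 0.2598 0.107 ] -6.2
```

Request:
{"api": "arm_command", "payload": {"commands": [{"gripper": 1, "tx": 0.003, "ty": 0.005, "tz": 0.06, "rx": 0, "ry": 0, "rz": 0}, {"gripper": 1, "tx": 0.003, "ty": 0.005, "tz": 0.12, "rx": 0, "ry": 0, "rz": 0}, {"gripper": 1, "tx": 0.003, "ty": 0.005, "tz": 0.17, "rx": 0, "ry": 0, "rz": 0}, {"gripper": 1, "tx": 0.003, "ty": 0.005, "tz": 0.2, "rx": 0, "ry": 0, "rz": 0}, {"gripper": 1, "tx": 0.003, "ty": 0.005, "tz": 0.21, "rx": 0, "ry": 0, "rz": 0}]}}

```text
time_s: 33.07
eef_pos: [0.5501, 0.2592, 0.1262]
tool_rot: [-2.338, -2.097, 0.004]
contact_force: [0.1, 0.1, -1.1]
grip_width: 0.0697
gripper_force: 30.0
```

Request:
{"api": "arm_command", "payload": {"commands": [{"gripper": 1, "tx": 0, "ty": 0, "tz": 0.035, "rx": 0, "ry": 0, "rz": 0}, {"gripper": 1, "tx": 0, "ty": 0, "tz": 0.07, "rx": 0, "ry": 0, "rz": 0}, {"gripper": 1, "tx": 0, "ty": 0, "tz": 0.105, "rx": 0, "ry": 0, "rz": 0}, {"gripper": 1, "tx": 0, "ty": 0, "tz": 0.135, "rx": 0, "ry": 0, "rz": 0}, {"gripper": 1, "tx": 0, "ty": 0, "tz": 0.145, "rx": 0, "ry": 0, "rz": 0}]}}

```text
time_s: 33.48
eef_pos: [0.5505, 0.2595, 0.1052]
tool_rot: [-2.338, -2.098, 0.002]
contact_force: [-0.6, -0.2, -1.8]
grip_width: 0.0697
gripper_force: 30.0
```

Request:
{"api": "arm_command", "payload": {"commands": [{"gripper": 1, "tx": 0, "ty": 0, "tz": 0.007, "rx": 0, "ry": 0, "rz": 0}, {"gripper": 1, "tx": 0, "ty": 0, "tz": 0.014, "rx": 0, "ry": 0, "rz": 0}, {"gripper": 1, "tx": 0, "ty": 0, "tz": 0.021, "rx": 0, "ry": 0, "rz": 0}, {"gripper": 1, "tx": 0, "ty": 0, "tz": 0.027, "rx": 0, "ry": 0, "rz": 0}, {"gripper": 1, "tx": 0, "ty": 0, "tz": 0.027, "rx": 0, "ry": 0, "rz": 0}]}}

```text
time_s: 33.9
eef_pos: [0.5509, 0.2597, 0.1021]
tool_rot: [2.338, 2.098, 0.0]
contact_force: [-0.3, -0.9, -2.3]
grip_width: 0.0696
gripper_force: 30.0
```

Run:
```python
from plan import *
p,psi,s,M=cur(); print(p,s["contact_force"],s["ft_torque"],s["grip_width"])
```

```text
[0.55089733 0.25965992 0.10207043] [-0.3355984  -0.92760554 -2.2625116 ] [-0.11888363  0.07256981  0.01965308] 0.06963940275501013
```

Release, rise, and check.

Request:
{"api": "arm_command", "payload": {"commands": [{"gripper": 0, "tx": 0, "ty": 0, "tz": 0, "rx": 0, "ry": 0, "rz": 0}, {"gripper": 0, "tx": 0, "ty": 0, "tz": 0, "rx": 0, "ry": 0, "rz": 0}, {"gripper": 0, "tx": 0, "ty": 0, "tz": 0, "rx": 0, "ry": 0, "rz": 0}, {"gripper": 0, "tx": 0, "ty": 0, "tz": 0, "rx": 0, "ry": 0, "rz": 0}, {"gripper": 0, "tx": 0, "ty": 0, "tz": 0, "rx": 0, "ry": 0, "rz": 0}]}}

```text
time_s: 34.32
eef_pos: [0.551, 0.2597, 0.1022]
tool_rot: [2.338, 2.098, 0.0]
contact_force: [0.5, 0.0, -1.3]
grip_width: 0.0918
gripper_force: 0.0
```

Request:
{"api": "arm_command", "payload": {"commands": [{"gripper": 0, "tx": 0, "ty": 0, "tz": -0.1, "rx": 0, "ry": 0, "rz": 0}, {"gripper": 0, "tx": 0, "ty": 0, "tz": -0.25, "rx": 0, "ry": 0, "rz": 0}, {"gripper": 0, "tx": 0, "ty": 0, "tz": -0.45, "rx": 0, "ry": 0, "rz": 0}, {"gripper": 0, "tx": 0, "ty": 0, "tz": -0.65, "rx": 0, "ry": 0, "rz": 0}, {"gripper": 0, "tx": 0, "ty": 0, "tz": -0.85, "rx": 0, "ry": 0, "rz": 0}]}}

```text
time_s: 34.73
eef_pos: [0.5506, 0.2595, 0.2309]
tool_rot: [-2.338, -2.098, 0.001]
contact_force: [1.2, 0.7, 0.2]
grip_width: 0.0918
gripper_force: 0.0
```

Run:
```python
from plan import *
fs=snap(("wrist","top","scene"),"fB"); f=fs["wrist"]
b=fs["scene"]["image"][200:320,300:440]; a=f["image"][130:340,200:440]
cv2.imwrite("pics/sB.png",np.hstack([cv2.resize(x,(400,343),interpolation=cv2.INTER_CUBIC) for x in(b,a)])[:,:,::-1])
# knob grip pose: where it was released, bar angle ~ psi 73.7
plan([(.5503,.2594,.25,-6.2),(.5325,.0962,.25,73.7)],maxd=.13)
```

```text
from [0.5524 0.2603 0.2324] -6.2 tilt [ 0.0047  0.0022 -1.    ]
tx -0.008 ty -0.013 tz -0.117 rz 0.0000
  -> [0.5503 0.2594 0.25  ] -6.2
tx -0.365 ty -0.000 tz -0.000 rz -0.1480
tx -0.326 ty -0.164 tz -0.000 rz -0.1480
tx -0.218 ty -0.292 tz -0.000 rz -0.1480
  -> [0.5325 0.0962 0.25  ] 73.7
```

View pics/sB.png

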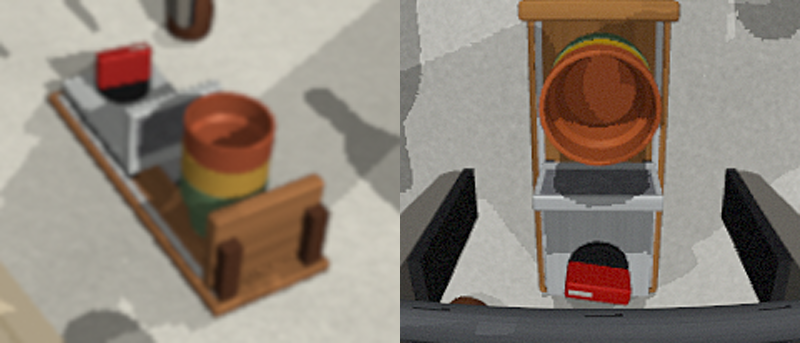

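All three cups are nested: rust over mustard over sage, upright in the bay. The knob is at crop (598,280), with the bar at its freed angle. Going back to the knob.

Request:
{"api": "arm_command", "payload": {"commands": [{"gripper": 0, "tx": -0.365, "ty": -0.013, "tz": -0.1, "rx": 0, "ry": 0, "rz": -0.148}, {"gripper": 0, "tx": -0.365, "ty": -0.013, "tz": -0.1, "rx": 0, "ry": 0, "rz": -0.148}, {"gripper": 0, "tx": -0.365, "ty": -0.013, "tz": -0.1, "rx": 0, "ry": 0, "rz": -0.148}, {"gripper": 0.4, "tx": -0.365, "ty": -0.013, "tz": -0.1, "rx": 0, "ry": 0, "rz": -0.148}, {"gripper": 0.4, "tx": -0.365, "ty": -0.013, "tz": -0.1, "rx": 0, "ry": 0, "rz": -0.148}]}}

```text
time_s: 35.3
eef_pos: [0.5424, 0.2048, 0.2434]
tool_rot: [-1.787, -2.583, 0.002]
contact_force: [-0.8, -0.3, -0.1]
grip_width: 0.0807
gripper_force: 0.0
```

Request:
{"api": "arm_command", "payload": {"commands": [{"gripper": 0.4, "tx": -0.326, "ty": -0.164, "tz": 0, "rx": 0, "ry": 0, "rz": -0.148}, {"gripper": 0.4, "tx": -0.326, "ty": -0.164, "tz": 0, "rx": 0, "ry": 0, "rz": -0.148}, {"gripper": 0.4, "tx": -0.326, "ty": -0.164, "tz": 0, "rx": 0, "ry": 0, "rz": -0.148}, {"gripper": 0.4, "tx": -0.326, "ty": -0.164, "tz": 0, "rx": 0, "ry": 0, "rz": -0.148}, {"gripper": 0.4, "tx": -0.326, "ty": -0.164, "tz": 0, "rx": 0, "ry": 0, "rz": -0.148}]}}

```text
time_s: 35.72
eef_pos: [0.5366, 0.1507, 0.2436]
tool_rot: [-1.148, -2.923, 0.001]
contact_force: [-0.5, -0.2, -0.7]
grip_width: 0.0551
gripper_force: 0.0
```

Request:
{"api": "arm_command", "payload": {"commands": [{"gripper": 0.4, "tx": -0.218, "ty": -0.292, "tz": 0, "rx": 0, "ry": 0, "rz": -0.148}, {"gripper": 0.4, "tx": -0.218, "ty": -0.292, "tz": 0, "rx": 0, "ry": 0, "rz": -0.148}, {"gripper": 0.4, "tx": -0.218, "ty": -0.292, "tz": 0, "rx": 0, "ry": 0, "rz": -0.148}, {"gripper": 0.4, "tx": -0.218, "ty": -0.292, "tz": 0, "rx": 0, "ry": 0, "rz": -0.148}, {"gripper": 0.4, "tx": -0.218, "ty": -0.292, "tz": 0, "rx": 0, "ry": 0, "rz": -0.148}]}}

```text
time_s: 36.13
eef_pos: [0.5309, 0.0965, 0.2439]
tool_rot: [-0.447, -3.109, 0.0]
contact_force: [0.6, -0.5, -0.2]
grip_width: 0.0552
gripper_force: 0.0
```

Request:
{"api": "arm_command", "payload": {"commands": [{"gripper": 0.4, "tx": 0, "ty": 0, "tz": 0.12, "rx": 0, "ry": 0, "rz": 0}, {"gripper": 0.4, "tx": 0, "ty": 0, "tz": 0.3, "rx": 0, "ry": 0, "rz": 0}, {"gripper": 0.4, "tx": 0, "ty": 0, "tz": 0.5, "rx": 0, "ry": 0, "rz": 0}, {"gripper": 0.4, "tx": 0, "ty": 0, "tz": 0.66, "rx": 0, "ry": 0, "rz": 0}, {"gripper": 0.4, "tx": 0, "ty": 0, "tz": 0.7, "rx": 0, "ry": 0, "rz": 0}]}}

```text
time_s: 36.55
eef_pos: [0.5285, 0.0966, 0.1356]
tool_rot: [-0.454, -3.103, 0.003]
contact_force: [-0.3, -1.0, -0.3]
grip_width: 0.0554
gripper_force: 0.0
```

Request:
{"api": "arm_command", "payload": {"commands": [{"gripper": 0.4, "tx": 0, "ty": 0, "tz": 0, "rx": 0, "ry": 0, "rz": 0}, {"gripper": 0.4, "tx": 0, "ty": 0, "tz": 0, "rx": 0, "ry": 0, "rz": 0}, {"gripper": 0.4, "tx": 0, "ty": 0, "tz": 0, "rx": 0, "ry": 0, "rz": 0}, {"gripper": 0.4, "tx": 0, "ty": 0, "tz": 0, "rx": 0, "ry": 0, "rz": 0}, {"gripper": 0.4, "tx": 0, "ty": 0, "tz": 0, "rx": 0, "ry": 0, "rz": 0}]}}

```text
time_s: 36.97
eef_pos: [0.532, 0.0968, 0.1409]
tool_rot: [0.446, 3.108, 0.001]
contact_force: [0.1, -0.8, 0.2]
grip_width: 0.0551
gripper_force: 0.0
```

Run:
```python
from plan import *
import pickle
p,psi,s,M=cur(); print(s["grip_width"])
plan([(.5325,.0962,.048,73.7)])
f=pickle.load(open("fB.pkl","rb"))["wrist"]; im=f["image"].astype(int); m=((im[...,0]>150)&(im[...,1]<50)).astype(np.uint8); m[:250]=0
c=max(cv2.findContours(m,0,2)[0],key=cv2.contourArea); x,y,w,h=cv2.boundingRect(c); print(x,y,w,h,cv2.minAreaRect(c))
g=grab_frame("top")["image"].astype(int)
```

```text
0.05513430442539637
from [0.532  0.0968 0.1409] 73.68 tilt [ 2.1e-03  4.0e-04 -1.0e+00]
tx -0.004 ty -0.003 tz 0.619 rz -0.0001
  -> [0.5325 0.0962 0.048 ] 73.7
301 303 37 10 ((318.9807434082031, 306.0961608886719), (36.47760009765625, 4.902902126312256), 11.309932708740234)
```

Request:
{"api": "arm_command", "payload": {"commands": [{"gripper": 0.4, "tx": -0.004, "ty": -0.003, "tz": 0.14, "rx": 0, "ry": 0, "rz": 0}, {"gripper": 0.4, "tx": -0.004, "ty": -0.003, "tz": 0.3, "rx": 0, "ry": 0, "rz": 0}, {"gripper": 0.4, "tx": -0.004, "ty": -0.003, "tz": 0.46, "rx": 0, "ry": 0, "rz": 0}, {"gripper": 0.4, "tx": -0.004, "ty": -0.003, "tz": 0.58, "rx": 0, "ry": 0, "rz": 0}, {"gripper": 0.4, "tx": -0.004, "ty": -0.003, "tz": 0.62, "rx": 0, "ry": 0, "rz": 0}]}}

```text
time_s: 37.43
eef_pos: [0.5303, 0.0958, 0.0447]
tool_rot: [-0.445, -3.107, 0.001]
contact_force: [-0.2, -0.3, 0.4]
grip_width: 0.0549
gripper_force: 0.0
```

Request:
{"api": "arm_command", "payload": {"commands": [{"gripper": 1, "tx": 0, "ty": 0, "tz": 0, "rx": 0, "ry": 0, "rz": 0}, {"gripper": 1, "tx": 0, "ty": 0, "tz": 0, "rx": 0, "ry": 0, "rz": 0}, {"gripper": 1, "tx": 0, "ty": 0, "tz": 0, "rx": 0, "ry": 0, "rz": 0}, {"gripper": 1, "tx": 0, "ty": 0, "tz": 0, "rx": 0, "ry": 0, "rz": 0}, {"gripper": 1, "tx": 0, "ty": 0, "tz": 0, "rx": 0, "ry": 0, "rz": 0}]}}

```text
time_s: 37.85
eef_pos: [0.5324, 0.0962, 0.0476]
tool_rot: [0.445, 3.108, 0.001]
contact_force: [0.4, -0.3, -0.4]
grip_width: 0.0239
gripper_force: 0.0
```

Request:
{"api": "arm_command", "payload": {"commands": [{"gripper": 1, "tx": 0, "ty": 0, "tz": 0, "rx": 0, "ry": 0, "rz": 0}, {"gripper": 1, "tx": 0, "ty": 0, "tz": 0, "rx": 0, "ry": 0, "rz": 0}, {"gripper": 1, "tx": 0, "ty": 0, "tz": 0, "rx": 0, "ry": 0, "rz": 0}, {"gripper": 1, "tx": 0, "ty": 0, "tz": 0, "rx": 0, "ry": 0, "rz": 0}, {"gripper": 1, "tx": 0, "ty": 0, "tz": 0, "rx": 0, "ry": 0, "rz": 0}]}}

```text
time_s: 38.27
eef_pos: [0.5322, 0.0963, 0.0472]
tool_rot: [0.445, 3.109, 0.001]
contact_force: [-0.5, 1.7, 6.9]
grip_width: 0.0154
gripper_force: 30.0
```

Run:
```python
from plan import *
from car import p as cp, loc
p,psi,s,M=cur(); print(s["grip_width"],s["gripper_force"],s["contact_force"],s["ft_torque"],loc(p[:2],cp))
d=np.array([.1075,.9942,0])
plan([(*(p+d*.030),psi)])
```

```text
0.015444363359651601 30.00092625617981 [-0.47350083  1.73318872  6.86041332] [0.26288019 0.15656205 0.10359984] [-0.0005656  -0.09695768]
from [0.5322 0.0963 0.0472] 73.72 tilt [ 1.1e-03  4.0e-04 -1.0e+00]
tx 0.035 ty 0.197 tz -0.000 rz -0.0000
  -> [0.5354 0.1261 0.0472] 73.72
```

Request:
{"api": "arm_command", "payload": {"commands": [{"gripper": 1, "tx": 0.005, "ty": 0.03, "tz": 0, "rx": 0, "ry": 0, "rz": 0}, {"gripper": 1, "tx": 0.013, "ty": 0.075, "tz": 0, "rx": 0, "ry": 0, "rz": 0}, {"gripper": 1, "tx": 0.021, "ty": 0.12, "tz": 0, "rx": 0, "ry": 0, "rz": 0}, {"gripper": 1, "tx": 0.029, "ty": 0.165, "tz": 0, "rx": 0, "ry": 0, "rz": 0}, {"gripper": 1, "tx": 0.035, "ty": 0.197, "tz": 0, "rx": 0, "ry": 0, "rz": 0}]}}

```text
time_s: 38.68
eef_pos: [0.5355, 0.1261, 0.0473]
tool_rot: [0.444, 3.109, -0.0]
contact_force: [0.1, -2.4, 6.5]
grip_width: 0.0159
gripper_force: 30.0
```

Request:
{"api": "arm_command", "payload": {"commands": [{"gripper": 1, "tx": 0.001, "ty": 0.007, "tz": 0, "rx": 0, "ry": 0, "rz": 0}, {"gripper": 1, "tx": 0.002, "ty": 0.014, "tz": 0, "rx": 0, "ry": 0, "rz": 0}, {"gripper": 1, "tx": 0.004, "ty": 0.021, "tz": 0, "rx": 0, "ry": 0, "rz": 0}, {"gripper": 1, "tx": 0.005, "ty": 0.028, "tz": 0, "rx": 0, "ry": 0, "rz": 0}, {"gripper": 1, "tx": 0.006, "ty": 0.035, "tz": 0, "rx": 0, "ry": 0, "rz": 0}]}}

```text
time_s: 39.1
eef_pos: [0.536, 0.1311, 0.0472]
tool_rot: [0.444, 3.109, -0.0]
contact_force: [-0.3, -2.1, 6.2]
grip_width: 0.0157
gripper_force: 30.0
```

Request:
{"api": "arm_command", "payload": {"commands": [{"gripper": 1, "tx": 0.001, "ty": 0.007, "tz": 0, "rx": 0, "ry": 0, "rz": 0}, {"gripper": 1, "tx": 0.002, "ty": 0.014, "tz": 0, "rx": 0, "ry": 0, "rz": 0}, {"gripper": 1, "tx": 0.004, "ty": 0.021, "tz": 0, "rx": 0, "ry": 0, "rz": 0}, {"gripper": 1, "tx": 0.005, "ty": 0.028, "tz": 0, "rx": 0, "ry": 0, "rz": 0}, {"gripper": 1, "tx": 0.006, "ty": 0.035, "tz": 0, "rx": 0, "ry": 0, "rz": 0}]}}

```text
time_s: 39.52
eef_pos: [0.5366, 0.1359, 0.0472]
tool_rot: [0.444, 3.109, -0.001]
contact_force: [0.4, -3.5, 7.0]
grip_width: 0.0159
gripper_force: 30.0
```

Run:
```python
from plan import *
from car import p as cp, loc
p,psi,s,M=cur(); print(s["contact_force"],s["ft_torque"],loc(p[:2],cp))
```

```text
[ 0.44008984 -3.52461246  6.98755723] [-0.97409166  0.03770636  0.06035258] [-0.00041344 -0.05712928]
```

Request:
{"api": "arm_command", "payload": {"commands": [{"gripper": 1, "tx": 0.001, "ty": 0.007, "tz": 0, "rx": 0, "ry": 0, "rz": 0}, {"gripper": 1, "tx": 0.002, "ty": 0.014, "tz": 0, "rx": 0, "ry": 0, "rz": 0}, {"gripper": 1, "tx": 0.004, "ty": 0.021, "tz": 0, "rx": 0, "ry": 0, "rz": 0}, {"gripper": 1, "tx": 0.005, "ty": 0.028, "tz": 0, "rx": 0, "ry": 0, "rz": 0}, {"gripper": 1, "tx": 0.006, "ty": 0.032, "tz": 0, "rx": 0, "ry": 0, "rz": 0}]}}

```text
time_s: 39.93
eef_pos: [0.5371, 0.1407, 0.0472]
tool_rot: [0.444, 3.109, -0.001]
contact_force: [0.6, -5.7, 6.3]
grip_width: 0.0162
gripper_force: 30.0
```

Request:
{"api": "arm_command", "payload": {"commands": [{"gripper": 1, "tx": 0.001, "ty": 0.003, "tz": 0, "rx": 0, "ry": 0, "rz": 0}, {"gripper": 1, "tx": 0.001, "ty": 0.006, "tz": 0, "rx": 0, "ry": 0, "rz": 0}, {"gripper": 1, "tx": 0.002, "ty": 0.009, "tz": 0, "rx": 0, "ry": 0, "rz": 0}, {"gripper": 1, "tx": 0.002, "ty": 0.013, "tz": 0, "rx": 0, "ry": 0, "rz": 0}, {"gripper": 1, "tx": 0.002, "ty": 0.013, "tz": 0, "rx": 0, "ry": 0, "rz": 0}]}}

```text
time_s: 40.35
eef_pos: [0.5373, 0.1426, 0.0472]
tool_rot: [0.444, 3.109, -0.001]
contact_force: [-1.1, -4.0, 7.3]
grip_width: 0.0158
gripper_force: 30.0
```

Run:
```python
from plan import *
from car import p as cp, loc
fs=snap(("scene",),"fC")
p,psi,s,M=cur(); print(s["contact_force"],s["ft_torque"],loc(p[:2],cp))
b=fs["scene"]["image"][200:320,300:440]; cv2.imwrite("pics/sC.png",cv2.resize(b,None,fx=4,fy=4,interpolation=cv2.INTER_CUBIC)[:,:,::-1])
```

```text
[-0.44505849 -4.15554425  7.93728748] [-0.83574926  0.01917408  0.04606206] [-0.00038422 -0.05032718]
```

View pics/sC.png

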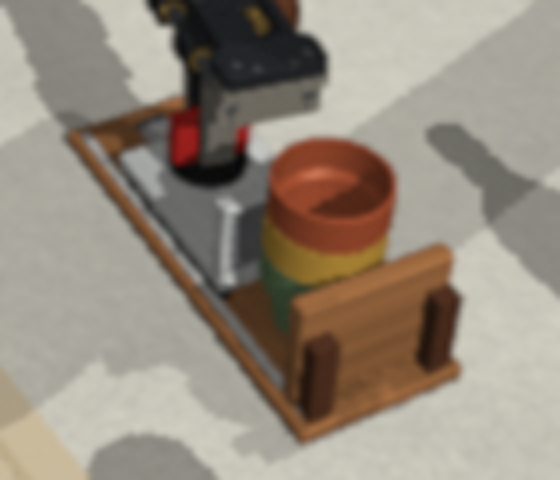

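The stack is upright and nested, with the stop just behind it. The clearance left is about 3 mm, so I continue in small steps.

Request:
{"api": "arm_command", "payload": {"commands": [{"gripper": 1, "tx": 0, "ty": 0.003, "tz": 0, "rx": 0, "ry": 0, "rz": 0}, {"gripper": 1, "tx": 0.001, "ty": 0.005, "tz": 0, "rx": 0, "ry": 0, "rz": 0}, {"gripper": 1, "tx": 0.001, "ty": 0.007, "tz": 0, "rx": 0, "ry": 0, "rz": 0}, {"gripper": 1, "tx": 0.001, "ty": 0.007, "tz": 0, "rx": 0, "ry": 0, "rz": 0}, {"gripper": 1, "tx": 0.001, "ty": 0.007, "tz": 0, "rx": 0, "ry": 0, "rz": 0}]}}

```text
time_s: 40.82
eef_pos: [0.5375, 0.1437, 0.0472]
tool_rot: [0.444, 3.109, -0.001]
contact_force: [-0.1, -5.2, 6.9]
grip_width: 0.0159
gripper_force: 30.0
```

Request:
{"api": "arm_command", "payload": {"commands": [{"gripper": 1, "tx": 0, "ty": 0.003, "tz": 0, "rx": 0, "ry": 0, "rz": 0}, {"gripper": 1, "tx": 0.001, "ty": 0.005, "tz": 0, "rx": 0, "ry": 0, "rz": 0}, {"gripper": 1, "tx": 0.001, "ty": 0.007, "tz": 0, "rx": 0, "ry": 0, "rz": 0}, {"gripper": 1, "tx": 0.001, "ty": 0.007, "tz": 0, "rx": 0, "ry": 0, "rz": 0}, {"gripper": 1, "tx": 0.001, "ty": 0.007, "tz": 0, "rx": 0, "ry": 0, "rz": 0}]}}

```text
time_s: 41.23
eef_pos: [0.5376, 0.1447, 0.0472]
tool_rot: [0.444, 3.109, -0.001]
contact_force: [-0.2, -3.6, 7.4]
grip_width: 0.0161
gripper_force: 30.0
```

Request:
{"api": "arm_command", "payload": {"commands": [{"gripper": 1, "tx": 0, "ty": 0.003, "tz": 0, "rx": 0, "ry": 0, "rz": 0}, {"gripper": 1, "tx": 0.001, "ty": 0.005, "tz": 0, "rx": 0, "ry": 0, "rz": 0}, {"gripper": 1, "tx": 0.001, "ty": 0.006, "tz": 0, "rx": 0, "ry": 0, "rz": 0}, {"gripper": 1, "tx": 0.001, "ty": 0.006, "tz": 0, "rx": 0, "ry": 0, "rz": 0}, {"gripper": 1, "tx": 0.001, "ty": 0.006, "tz": 0, "rx": 0, "ry": 0, "rz": 0}]}}

```text
time_s: 41.65
eef_pos: [0.5377, 0.1455, 0.0472]
tool_rot: [0.444, 3.109, -0.002]
contact_force: [-0.9, -5.4, 7.9]
grip_width: 0.0159
gripper_force: 30.0
```

Request:
{"api": "arm_command", "payload": {"commands": [{"gripper": 1, "tx": 0, "ty": 0.002, "tz": 0, "rx": 0, "ry": 0, "rz": 0}, {"gripper": 1, "tx": 0, "ty": 0.004, "tz": 0, "rx": 0, "ry": 0, "rz": 0}, {"gripper": 1, "tx": 0.001, "ty": 0.005, "tz": 0, "rx": 0, "ry": 0, "rz": 0}, {"gripper": 1, "tx": 0.001, "ty": 0.005, "tz": 0, "rx": 0, "ry": 0, "rz": 0}, {"gripper": 1, "tx": 0.001, "ty": 0.005, "tz": 0, "rx": 0, "ry": 0, "rz": 0}]}}

```text
time_s: 42.07
eef_pos: [0.5377, 0.1457, 0.0472]
tool_rot: [0.443, 3.109, -0.003]
contact_force: [0.4, -8.5, 8.6]
grip_width: 0.016
gripper_force: 30.0
```

Snug: the force has risen to 8.5 N. Turning the knob clockwise now.

Request:
{"api": "arm_command", "payload": {"commands": [{"gripper": 1, "tx": 0, "ty": 0, "tz": 0, "rx": 0, "ry": 0, "rz": 0.02}, {"gripper": 1, "tx": 0, "ty": 0, "tz": 0, "rx": 0, "ry": 0, "rz": 0.05}, {"gripper": 1, "tx": 0, "ty": 0, "tz": 0, "rx": 0, "ry": 0, "rz": 0.08}, {"gripper": 1, "tx": 0, "ty": 0, "tz": 0, "rx": 0, "ry": 0, "rz": 0.11}, {"gripper": 1, "tx": 0, "ty": 0, "tz": 0, "rx": 0, "ry": 0, "rz": 0.14}]}}

```text
time_s: 42.48
eef_pos: [0.5375, 0.1455, 0.0472]
tool_rot: [1.117, 2.935, -0.003]
contact_force: [-0.1, -10.2, 9.7]
grip_width: 0.016
gripper_force: 30.0
```

Request:
{"api": "arm_command", "payload": {"commands": [{"gripper": 1, "tx": 0, "ty": 0, "tz": 0, "rx": 0, "ry": 0, "rz": 0.03}, {"gripper": 1, "tx": 0, "ty": 0, "tz": 0, "rx": 0, "ry": 0, "rz": 0.06}, {"gripper": 1, "tx": 0, "ty": 0, "tz": 0, "rx": 0, "ry": 0, "rz": 0.09}, {"gripper": 1, "tx": 0, "ty": 0, "tz": 0, "rx": 0, "ry": 0, "rz": 0.12}, {"gripper": 1, "tx": 0, "ty": 0, "tz": 0, "rx": 0, "ry": 0, "rz": 0.14}]}}

```text
time_s: 42.9
eef_pos: [0.5373, 0.1454, 0.0473]
tool_rot: [1.731, 2.62, -0.003]
contact_force: [-2.1, -9.4, 12.1]
grip_width: 0.0157
gripper_force: 30.0
```

Run:
```python
from plan import *
p,psi,s,M=cur(); print(p,psi,s["contact_force"],s["ft_torque"])
```

```text
[0.53731615 0.14542354 0.0472531 ] 23.115811137262167 [-2.11063322 -9.39857567 12.0997914 ] [-1.87767125  0.34029411  0.30667274]
```

Request:
{"api": "arm_command", "payload": {"commands": [{"gripper": 1, "tx": 0, "ty": 0, "tz": 0, "rx": 0, "ry": 0, "rz": 0.025}, {"gripper": 1, "tx": 0, "ty": 0, "tz": 0, "rx": 0, "ry": 0, "rz": 0.05}, {"gripper": 1, "tx": 0, "ty": 0, "tz": 0, "rx": 0, "ry": 0, "rz": 0.075}, {"gripper": 1, "tx": 0, "ty": 0, "tz": 0, "rx": 0, "ry": 0, "rz": 0.095}, {"gripper": 1, "tx": 0, "ty": 0, "tz": 0, "rx": 0, "ry": 0, "rz": 0.095}]}}

```text
time_s: 43.32
eef_pos: [0.5371, 0.1454, 0.0474]
tool_rot: [2.099, 2.335, -0.004]
contact_force: [-3.5, -10.6, 13.5]
grip_width: 0.0156
gripper_force: 30.0
```

Run:
```python
from plan import *
p,psi,s,M=cur(); print(p,psi,s["contact_force"],s["ft_torque"])
```

```text
[0.53714326 0.14540569 0.04743712] 6.087001765186663 [ -3.4791795  -10.55923059  13.50012519] [-1.95186524  0.60444758  0.32790778]
```

Request:
{"api": "arm_command", "payload": {"commands": [{"gripper": 0.3, "tx": 0, "ty": 0, "tz": 0, "rx": 0, "ry": 0, "rz": 0}, {"gripper": 0.3, "tx": 0, "ty": 0, "tz": 0, "rx": 0, "ry": 0, "rz": 0}, {"gripper": 0.3, "tx": 0, "ty": 0, "tz": 0, "rx": 0, "ry": 0, "rz": 0}, {"gripper": 0.3, "tx": 0, "ty": 0, "tz": 0, "rx": 0, "ry": 0, "rz": 0}, {"gripper": 0.3, "tx": 0, "ty": 0, "tz": 0, "rx": 0, "ry": 0, "rz": 0}]}}

```text
time_s: 43.73
eef_pos: [0.5372, 0.1472, 0.0464]
tool_rot: [-2.097, -2.339, 0.0]
contact_force: [0.0, 0.4, 0.2]
grip_width: 0.0468
gripper_force: 0.0
```

Request:
{"api": "arm_command", "payload": {"commands": [{"gripper": 0.3, "tx": 0, "ty": 0, "tz": -0.1, "rx": 0, "ry": 0, "rz": 0}, {"gripper": 0.3, "tx": 0, "ty": 0, "tz": -0.3, "rx": 0, "ry": 0, "rz": 0}, {"gripper": 0.3, "tx": 0, "ty": 0, "tz": -0.5, "rx": 0, "ry": 0, "rz": 0}, {"gripper": 0.3, "tx": 0, "ty": 0, "tz": -0.75, "rx": 0, "ry": 0, "rz": 0}, {"gripper": 0.3, "tx": 0, "ty": 0, "tz": -1, "rx": 0, "ry": 0, "rz": 0}]}}

```text
time_s: 44.15
eef_pos: [0.5366, 0.147, 0.1976]
tool_rot: [-2.097, -2.338, 0.002]
contact_force: [0.9, 0.2, 0.5]
grip_width: 0.0647
gripper_force: 0.0
```

Request:
{"api": "arm_command", "payload": {"commands": [{"gripper": 0.3, "tx": 0, "ty": 0, "tz": -0.2, "rx": 0, "ry": 0, "rz": 0}, {"gripper": 0.3, "tx": 0, "ty": 0, "tz": -0.3, "rx": 0, "ry": 0, "rz": 0}, {"gripper": 0.3, "tx": 0, "ty": 0, "tz": -0.3, "rx": 0, "ry": 0, "rz": 0}, {"gripper": 0.3, "tx": 0, "ty": 0, "tz": -0.3, "rx": 0, "ry": 0, "rz": 0}, {"gripper": 0.3, "tx": 0, "ty": 0, "tz": -0.3, "rx": 0, "ry": 0, "rz": 0}]}}

```text
time_s: 44.57
eef_pos: [0.5365, 0.1469, 0.2401]
tool_rot: [-2.097, -2.338, 0.003]
contact_force: [-1.2, 0.9, -0.2]
grip_width: 0.0645
gripper_force: 0.0
```

Run:
```python
from plan import *
from car import p as cp,loc
fs=snap(("wrist","top","scene"),"fD"); f=fs["wrist"]; print(cur()[2]["contact_force"])
b=fs["scene"]["image"][200:320,300:440]; a=f["image"][60:270,200:440]
cv2.imwrite("pics/sD.png",np.hstack([cv2.resize(x,(400,343),interpolation=cv2.INTER_CUBIC) for x in(b,a)])[:,:,::-1])
im=f["image"].astype(int); m=((im[...,0]>150)&(im[...,1]<45)&(im[...,2]<60)).astype(np.uint8); m[:140]=0; m[260:]=0
c=max(cv2.findContours(m,0,2)[0],key=cv2.contourArea); r=cv2.minAreaRect(c); print(r)
bx=cv2.boxPoints(r); L=sorted([(np.linalg.norm(bx[i]-bx[(i+1)%4]),i) for i in range(4)])
i,j=L[0][1],L[1][1]; e1=(bx[i]+bx[(i+1)%4])/2;e2=(bx[j]+bx[(j+1)%4])/2
w1,w2=at(f,*e1,.077,True),at(f,*e2,.077,True); d=w1-w2; a=np.degrees(np.arctan2(d[1],d[0]))
print("bar",a,"joint",np.radians((-6.17-a)%180),loc((w1+w2)/2,cp))
```

```text
[-0.45169181  0.27230217 -0.19413002]
((320.0, 176.0), (28.0, 12.0), 90.0)
bar 96.26571620598696 joint 1.3537521341568066 [-0.00284683 -0.03679699]
```

View pics/sD.png

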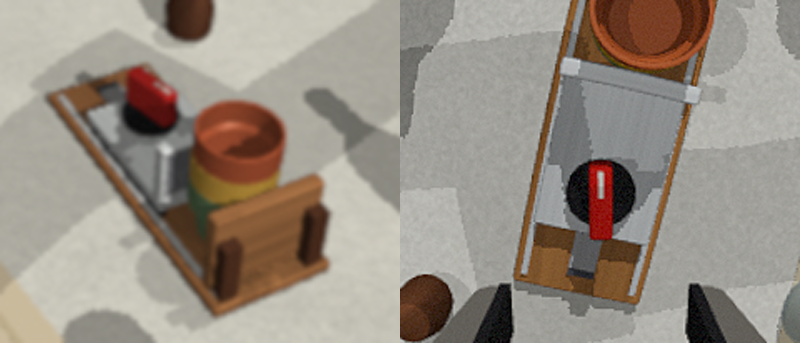

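The stack is upright and held between stop and backrest. The knob bar reads about 1.35 rad and the gripper is clear. Handing in.

```bash
python3 -c "
from station import env
print(env.finish_job())"
```

```text
the job is handed in; nothing more can be done
None
```

I handed the job in at about 45 s: the three tumblers present (sage, mustard, rust) are nested upright in the bay, held snugly by the stop, and the clamp knob is tight at about 1.35 rad by camera; no verdict came back.

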